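# Load the UV curing lamp, set the exposure timer and start it

### The job

Draw the carrier plate of the UV lamp right out to its front stop by pressing on its lip, and lay every potted module that is there flat and squarely in a bay of its own with its mounting foot towards the front of the carrier. Then slide the loaded carrier fully home under the lamp, set the timer's three thumbwheels to 240 and then press the start button. Leave the cup, the solder reel and the screwdriver where they are.

Things in the scene. Friction and masses are not known exactly. Their poses are not given: they have to be found in the camera images.
- lamp: bench UV curing lamp, fixed. Origin on the bench, on the midline, 20 ahead of the hood's mouth; -x is its front, where the carrier comes out. Grey deck x -200 to +160, 316 wide, 12 thick; rails at y +-149, 12 wide, top 26 above the bench; front stop strip at x -203, top 20. White hood x +20 to +174: roof underside 75, top 89 above the bench; lamp housing on it from x +60 back, top 151.
- carrier (a joint): how far (m) the carrier is drawn out: 0 fully home, 0.14 at the front stop. A flat aluminium plate 180 deep (x), 282 wide, 5 thick, captive between the rails, no handle: an 80 deep bare lip in front, always outside the hood, then four bays side by side. It slides with about 1.2 N, stays where left, is moved (both ways) by pressing on the lip and dragging.
- lip (a point): point on the top face of the carrier's lip, on its midline, 25 behind the front edge (17 above the bench), where to press; a thin black rubber pad marks it. Axes as the lamp's.
- bay1 (a point): centre of the floor of the carrier's leftmost bay (+y), 17 above the bench; moves with the carrier; its -x axis points to the carrier's front. Each bay is 92 deep (x) by 66 wide (y) inside, between ribs 4 wide and 6 high; bays at 70 pitch.
- bay2 (a point): the same for the second bay from the left
- bay3 (a point): the same for the third bay from the left
- bay4 (a point): the same for the rightmost bay (-y)
- module1: potted module: plain grey tub 62 long, 36 wide, 26 tall, amber resin face on top; at one end a flat mounting foot 20 long, 26 wide, 6 thick with a hole, at the other two brass studs. 82 long overall, about 120 g. Origin: under the middle of the 82 length; -x points to the foot end, z up. The tub spans x -21 to +41: grip it across its 36 width about x = +10. None if absent.
- module2: another one just like module1; None when absent
- module3: another one just like module1; None when absent
- module4: another one just like module1; None when absent
- foot1 (a point): tip of module1's mounting foot: on its midline, 41 from its origin along its -x, 3 above its underside
- foot2 (a point): tip of module2's mounting foot: on its midline, 41 from its origin along its -x, 3 above its underside
- foot3 (a point): tip of module3's mounting foot: on its midline, 41 from its origin along its -x, 3 above its underside
- foot4 (a point): tip of module4's mounting foot: on its midline, 41 from its origin along its -x, 3 above its underside
- timer: exposure timer, fixed grey box 110 (x) by 210 (y), its flat top 67 above the bench. Origin: centre of its underside; -x is its front. On top, from left (+y) to right: hundreds, tens and units wheels at y = +70, +25, -20 and the start button at y = -80, all at x = 0. The wheels' axles are 55 above the bench, 45 apart, their crowns 83 above the bench.
- wheel_hundreds (a joint): black digit thumbwheel, radius 28, 18 wide, axle along the timer's y, crown 16 above its top. Rad, 0 to 5.65 between stops: white digit k is uppermost, between the white index marks, at k x 0.628. Grows as the crown is drawn to the timer's front (-x), falls as it is pushed back. Stays where left; 1.1 N at the rim turns it: rub it round with shut fingertips pressed on it, tool upright.
- wheel_tens (a joint): the tens wheel; as the hundreds wheel
- wheel_units (a joint): the units wheel; as the hundreds wheel
- start (a joint): travel (m) of the start button, a grey spring push button of radius 14: 0 up, 0.006 fully down, which takes 5 N; it counts as pressed beyond 0.004 and springs back
- start_top (a point): centre of the top face of the start button, 85 above the bench when up; press straight down
- cup: paper cup, radius 34, 78 tall, loose; leave alone. Origin under its centre
- reel: reel of solder, radius 27, 44 tall, standing on end, loose; leave alone. Origin under its centre
- driver: screwdriver lying on the bench, loose; leave alone
Things that resemble listed ones, but are neither listed nor needed, are in the scene too. Leave any purple look-alike of the module3 alone.

How it is judged:
By the outcome, as a careful person would: the job done as asked, in the order asked, and still so for the second after the job is handed in, with the robot touching nothing.
Of module1, module2, module3, module4 only 3 to 4 are there at a start; the rules pass over those that are not, and their reading is None.
At some moment in a run one of module1, module2, module3, module4 may be knocked a few centimetres aside while the robot is not near it.
Once in a run the grip may slacken for a moment while it holds something.
It also fails if it takes over 210 s, if anything falls off the work surface, if the arm or the gripper's body presses on something with over 40 N, if the wrist force passes 120 N, or if a joint passes its speed limit or range.

### The arm

A 6-joint arm with a two-finger parallel gripper is mounted at the origin on the work surface. World frame = base frame: x ahead of the robot, y to its left, z up, the work surface at z = 0. Lengths are in m, angles in rad, forces in N, time in s.
With the tool pointing down it reaches from about 0.375 to 0.9 m from the base axis. Payload 3.1 kg.
Tool frame: the origin (TCP) lies midway between the tips of the shut fingers; the grasp point (between the pads) lies 19 mm behind it; z points along the fingers, y is the line along which they close (so a half turn about z gives the same grasp; the last joint's range is limited). The gripper opens to 85 mm and grips with 20 to 120 N. Pads are 22 mm wide; open, the fingers measure 114 mm over their backs; the gripper's body (76 mm by 85 mm) begins 54 mm behind the grasp point. The pads swing forward as they close: fully open they stand 13 mm farther back than shut.
Start: joints at [0.967, 0.527, 1.433, -0, 1.181, -0.178], TCP at [0.258, 0.569, 0.231] pointing down, gripper open.
Joint ranges: [-3.08, 3.08], [-0.75, 2.2], [0.22, 2.44], [-1.43, 4.57], [0, 2.65], [-2.85, 2.85]. Speed limits (rad/s): [2.79, 2.79, 3.14, 3.14, 3.14, 3.14].

### API

Orientations are given as a unit quaternion [x, y, z, w].
In Python, from station import manip gives the robot as it stands.
- The arm moves only by the tool drive_tool, never from a script. Its argument "motion" is a list that holds one entry, the list of rows, each a list of 5 numbers: the finger opening in mm, from 0 to 85.4, then the shift along the tool's x, y, z in units of 30 mm (1.0 is 30 mm), then the turn about the tool's z in units of 8 degrees (1.0 is 8 degrees). In form: [[[fingers, x, y, z, yaw], ...]]. A call has 1 to 10 rows; each row is the pose to reach, as a shift and turn from the pose commanded when the call began, along the tool's axes at that moment; what a row does not reach only later rows make up. A row lasts 1/10 s, in which the tool goes at most 50 mm and 8.59 degrees, less where a joint would pass 70% of its speed; a pose out of reach is approached as far as the arm can. A call with a gripper value outside its range is refused whole. The fingers move at their own pace and stop on an object; "squeeze" is the grip in N (left out, the last holds). Time passes only in rows, so rows that repeat a pose let the fingers close. It gives the time, the measured TCP pose, the force, the opening and the grip force at its end, in the units of the state.
- manip.sense(): the state, without advancing time (a new reading comes with each control period).
- manip.snapshot(name): name is "scene" or "top"; returns the picture (480x640x3 uint8, red, green, blue); there is no depth.
- manip.camera_model(name): a dict with "fov_y" (degrees; the focal length in pixels is half the picture's height over the tangent of half this angle, whatever the lens; pixels are square), "cx", "cy" (the principal point, pixels), "k1" (the pictures are not rectified: a ray, as slopes to the right and down, at radius r is drawn at 1 + k1 r^2 times it, then the intrinsics apply), "origin" and "orientation" of the camera in the world. Camera axes: x right, y up, looking along -z (the intrinsics and any distortion apply to the point x, -y, -z); pixel columns grow to the right and rows downward; lengths in m; the calibration is good to about 2 mm. A picture is of the moment at which its call begins. camera_model takes no time and is no camera call.
- manip.sign_off(): hands the job in; it is judged then, once.
The state is a dict: "t": time; "q": joint angles; "qd": joint speeds; "tau": joint torques, N m; "tcp_pos": TCP position; "tool_rot": TCP orientation; "force": force on the tool from outside, world axes, zero at the start; "ft_torque": the same for the moment, N m; "finger_gap": opening from 0.0 (shut) to 1.0 (fully open); "gripper_force": force on a finger pad.
Only numpy, scipy, OpenCV 4.12 (cv2) and the standard library are available. Lean on these libraries where they do the work, as an engineer would, in place of code of your own. Each camera call takes 0.05 s, during which the arm holds its last target. There are 200 camera calls.

## Working session

There is one attempt and no reset: what is moved stays moved. The work goes in short steps, Python scripts to look and compute and a tool call to move; the robot and the scene stay as the last step left them, time stands still between calls to the robot, and variables do not carry over. Pictures are saved under pics/ and viewed, at most 14 in all, crops included, and the job is handed in when it is done.

Besides the shell and the picture viewer there is one more tool, called as name(argument=value, ...), one argument or row to a line, values as JSON. drive_tool: Moves the arm, as the interface text tells. Its arguments: {"type":"object","properties":{"motion":{"type":"array","items":{"type":"array","items":{"type":"array","items":{"type":"number"}}}},"squeeze":{"type":"number"}},"required":["motion"]}

```bash
ls; mkdir -p pics; cat > h.py <<'E'
import numpy as np, cv2
from station import manip
from scipy.spatial.transform import Rotation as R
def snap(name,fn=None):
    im=np.array(manip.snapshot(name))
    if fn: cv2.imwrite('pics/'+fn+'.png',im[:,:,::-1])
    return im
def ray(cam,u,v):
    m=manip.camera_model(cam); f=240/np.tan(np.radians(m['fov_y'])/2)
    K=np.array([[f,0,m['cx']],[0,f,m['cy']],[0,0,1]])
    p=cv2.undistortPoints(np.array([[[u,v]]],float),K,np.array([m['k1'],0,0,0.]))[0,0]
    d=R.from_quat(m['orientation']).apply([p[0],-p[1],-1]); return np.array(m['origin']),d
def at(cam,u,v,z):
    o,d=ray(cam,u,v); return (o+d*(z-o[2])/d[2])
def proj(cam,P):
    m=manip.camera_model(cam); f=240/np.tan(np.radians(m['fov_y'])/2)
    c=R.from_quat(m['orientation']).inv().apply(np.atleast_2d(P)-np.array(m['origin']))
    s=np.c_[c[:,0],-c[:,1]]/(-c[:,2:]); r2=(s**2).sum(1,keepdims=True); s=s*(1+m['k1']*r2)
    return s*f+[m['cx'],m['cy']]
E
python3 - <<'E'
from h import *
for c in('scene','top'):
    snap(c,c+'0'); print(manip.camera_model(c))
s=manip.sense(); print(s['t'],s['tcp_pos'],s['tool_rot'],s['force'],s['finger_gap'])
E
```

```text
pics
{'fov_y': 42.7449007609484, 'cx': 309.5914575691128, 'cy': 237.81365961302816, 'k1': -0.09375450923954547, 'origin': array([ 1.6752585 , -0.84240949,  1.16445773]), 'orientation': array([0.39622283, 0.199286  , 0.41033499, 0.79681727])}
{'fov_y': 42.625974273348206, 'cx': 322.00646273546863, 'cy': 243.16699025610174, 'k1': -0.006583689249113894, 'origin': array([ 0.25392248, -0.01640385,  1.73965705]), 'orientation': array([-0.05910645,  0.04443743,  0.71403275, -0.69619607])}
0.1 [0.25774305 0.56865985 0.23042391] [ 2.11284297e-01  9.77424139e-01 -9.23485676e-04 -3.81256540e-04] [ 0.40127678 -0.1078009  -1.27028981] 1.0029393028898967
```

View pics/scene0.png

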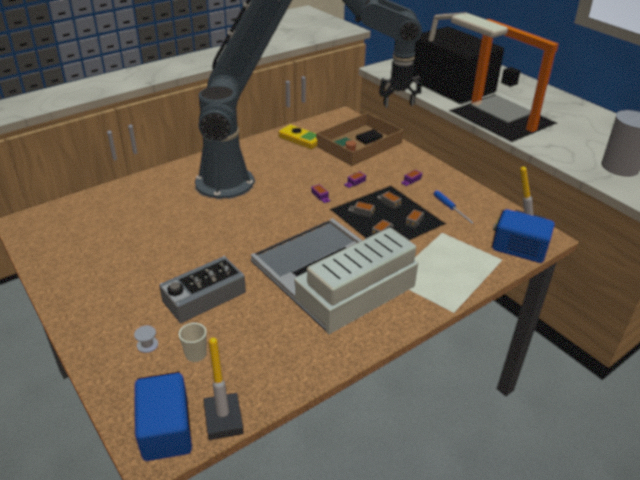

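View pics/top0.png

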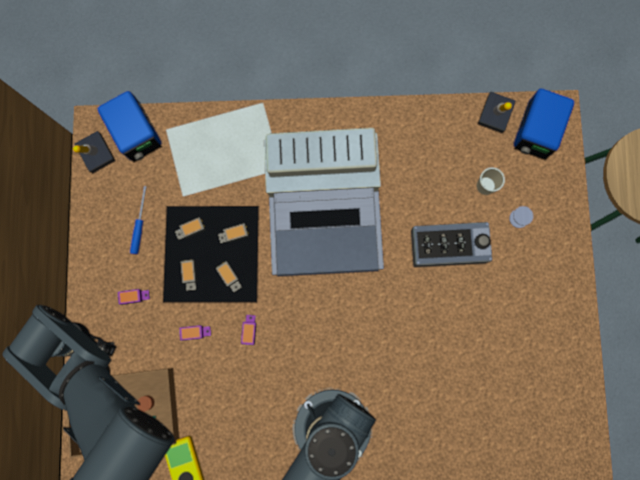

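The scene view shows the lamp, timer, cup and reel, with no digits readable. The top view shows four modules on the black mat, at (190,228), (233,233), (188,274) and (228,276). It also shows purple look-alikes at (132,297), (193,332) and (248,332), the lamp pad at (325,218), and the timer at (452,243).

```bash
cat >> h.py <<'E'
def modules(im,z=0.026,box=(100,150,420,360),lo=(5,90,90),hi=(22,255,255)):
    """resin faces in the top view: centre (u,v), world xy, long-axis angle, size mm"""
    x0,y0,x1,y1=box; S=4
    c=cv2.resize(im[y0:y1,x0:x1],None,fx=S,fy=S,interpolation=cv2.INTER_CUBIC)
    hsv=cv2.cvtColor(c,cv2.COLOR_RGB2HSV); m=cv2.inRange(hsv,lo,hi)
    out=[]
    for k in cv2.findContours(m,cv2.RETR_EXTERNAL,cv2.CHAIN_APPROX_NONE)[0]:
        if not 80*S*S<cv2.contourArea(k)<600*S*S: continue
        px=cv2.boxPoints(cv2.minAreaRect(k))/S+[x0-.375,y0-.375]
        P=np.array([at('top',*p,z)[:2] for p in px]); e=[P[1]-P[0],P[2]-P[1]]
        L=[np.linalg.norm(a) for a in e]; a=e[int(np.argmax(L))]
        out.append((px.mean(0),P.mean(0),np.degrees(np.arctan2(a[1],a[0]))%180,max(L)*1e3,min(L)*1e3))
    return out
E
python3 - <<'E'
from h import *
im=snap('top'); 
for o in modules(im): 
    p=o[0]; print(p.round(1),o[1].round(4),o[2].round(1),round(o[3]),round(o[4]), cv2.cvtColor(im[int(p[1]):int(p[1])+1,int(p[0]):int(p[0])+1],cv2.COLOR_RGB2HSV)[0,0])
a=cv2.resize(im[210:300,160:270],None,fx=4,fy=4,interpolation=cv2.INTER_CUBIC)
b=cv2.resize(im[215:275,405:500],None,fx=4,fy=4,interpolation=cv2.INTER_CUBIC)
sc=snap('scene'); d=cv2.resize(sc[250:320,155:250],None,fx=4,fy=4,interpolation=cv2.INTER_CUBIC)
l=cv2.resize(im[120:285,255:395],None,fx=2,fy=2,interpolation=cv2.INTER_CUBIC)
C=np.zeros((600,800,3),np.uint8); C[:240,:380]=b; C[:280,400:780]=d; C[250:250+330,:280]=l
C[300:300+300,340:780]=a[:300]
cv2.imwrite('pics/c1.png',C[:,:,::-1])
E
```

```text
(no output)
```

View pics/c1.png

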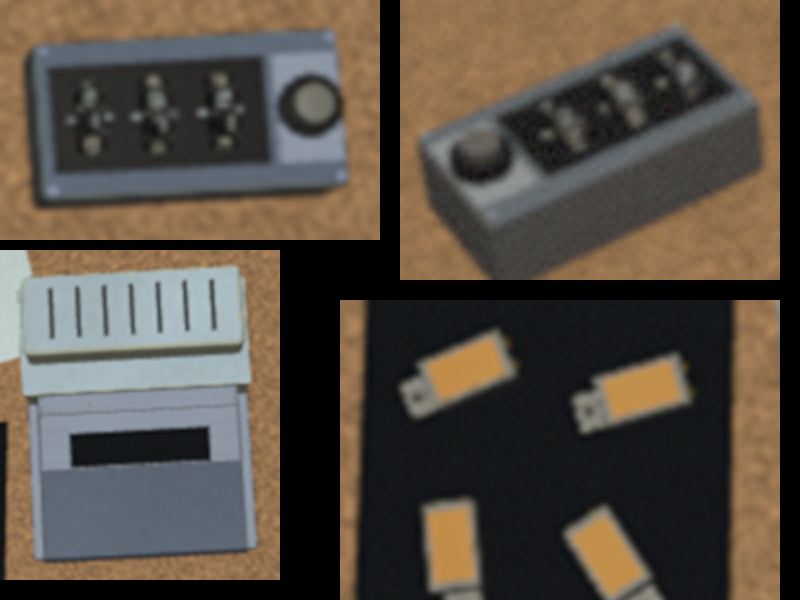

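The composite shows the four modules on the mat with their grey feet, the carrier at home with its pad, and the timer with its button on the right. The digits are too small to read. My contour mode hid contours nested inside the cork, so I'll fix that and measure the lamp and timer as well.

```bash
sed -i 's/RETR_EXTERNAL/RETR_LIST/' h.py
python3 - <<'E'
from h import *
im=snap('top')
hsv=cv2.cvtColor(im,cv2.COLOR_RGB2HSV)
for o in modules(im,lo=(5,110,110)):
    p=o[0]; 
    # foot: mean brightness 31+10 mm beyond each end along axis
    a=np.radians(o[2]); d=np.array([np.cos(a),np.sin(a)]); f=[]
    for s in(1,-1):
        q=proj('top',[*(o[1]+s*d*0.041),0.006])[0]; f.append(im[int(q[1]+.5),int(q[0]+.5)].astype(int).tolist())
    print(p.round(1),o[1].round(4),o[2].round(1),round(o[3]),round(o[4]),hsv[int(p[1]),int(p[0])],f)
# pad
S=4
def blob(m,x0,y0,z,amin):
    for k in cv2.findContours(m,cv2.RETR_EXTERNAL,cv2.CHAIN_APPROX_NONE)[0]:
        if cv2.contourArea(k)<amin*16: continue
        px=cv2.boxPoints(cv2.minAreaRect(k))/S+[x0-.375,y0-.375]
        P=np.array([at('top',*p,z)[:2] for p in px]); print(px.round(1).tolist(),P.round(4).tolist(),'c',P.mean(0).round(4),'e',[round(float(np.degrees(np.arctan2(*(P[i+1]-P[i])[::-1]))),1) for i in(0,1)])
up=lambda x0,y0,x1,y1:cv2.resize(im[y0:y1,x0:x1],None,fx=S,fy=S,interpolation=cv2.INTER_CUBIC)
c=up(280,200,370,235); print('pad'); blob(cv2.inRange(c,(0,0,0),(70,70,70)),280,200,.017,50)
c=up(415,230,475,258); print('timer dark'); 
blob(cv2.morphologyEx(cv2.inRange(c,(0,0,0),(75,70,70)),cv2.MORPH_CLOSE,np.ones((25,25))),415,230,.067,50)
c=up(400,210,505,280); h=cv2.cvtColor(c,cv2.COLOR_RGB2HSV); print('timer all')
m=cv2.morphologyEx(((h[:,:,0]>30)|(h[:,:,1]<80)|(h[:,:,2]<70)).astype(np.uint8),cv2.MORPH_OPEN,np.ones((9,9))); blob(m,400,210,.067,300)
c=up(255,120,395,285); h=cv2.cvtColor(c,cv2.COLOR_RGB2HSV); print('lamp')
m=cv2.morphologyEx(((h[:,:,0]>60)&(h[:,:,1]<120)).astype(np.uint8),cv2.MORPH_OPEN,np.ones((9,9)));blob(m,255,120,.02,1000)
E
```

```text
[190.1 332.5] [0.267  0.3877] 94.9 48 25 [ 14 159 192] [[152, 117, 79], [108, 70, 115]]
[247.8 333. ] [0.262  0.2275] 174.4 48 25 [ 14 158 194] [[140, 106, 73], [92, 69, 96]]
[194.6 332. ] [0.2682 0.3752] 94.2 95 44 [ 14 160 193] [[190, 125, 85], [128, 94, 85]]
[248.3 329.3] [0.2723 0.2259] 174.7 89 45 [ 15 159 192] [[138, 86, 137], [127, 79, 120]]
[128.4 296.1] [0.372  0.5625] 95.4 48 26 [ 13 170 192] [[153, 117, 80], [93, 66, 97]]
[133.1 295.7] [0.3729 0.5493] 96.4 96 45 [ 14 169 192] [[190, 117, 66], [145, 111, 74]]
[226.3 273.5] [0.4287 0.2868] 31.9 50 29 [ 17 155 192] [[15, 19, 23], [94, 92, 85]]
[187.2 270.9] [0.4388 0.3972] 7.2 50 29 [ 17 158 192] [[17, 21, 24], [93, 91, 84]]
[234.9 231.9] [0.5463 0.2622] 104.8 49 28 [ 17 155 192] [[89, 87, 80], [18, 21, 23]]
[191.  226.7] [0.5648 0.3874] 111.9 50 29 [ 17 159 192] [[101, 99, 91], [19, 21, 24]]
[139.1 219.5] [0.5905 0.5365] 171.5 207 34 [112  93 157] [[14, 63, 132], [150, 114, 77]]
pad
[[289.9, 211.7], [358.5, 208.2], [359.4, 224.6], [290.7, 228.1]] [[0.6021, 0.1061], [0.6068, -0.0901], [0.5592, -0.091], [0.5546, 0.1045]] c [0.5807 0.0074] e [-88.7, -179.0]
timer dark
[[414.6, 229.6], [474.4, 229.6], [474.4, 257.4], [414.6, 257.4]] [[0.5321, -0.24], [0.5276, -0.4034], [0.451, -0.3989], [0.4553, -0.2365]] c [ 0.4915 -0.3197] e [-91.6, 176.6]
timer all
[[410.5, 225.2], [490.0, 221.0], [492.2, 262.4], [412.7, 266.6]] [[0.5448, -0.2292], [0.5504, -0.4477], [0.4359, -0.4463], [0.4301, -0.23]] c [ 0.4903 -0.3383] e [-88.5, 179.3]
lamp
[[252.3, 119.7], [376.5, 114.5], [383.1, 270.8], [258.9, 276.1]] [[0.8782, 0.2114], [0.8826, -0.1513], [0.4253, -0.153], [0.4195, 0.1959]] c [0.6514 0.0258] e [-89.3, -179.8]
```

Measured values against the given sizes:
- **Pad:** centre at (0.581, 0.007), lamp yaw about 1.2°.
- **Modules:** four, at tub centres A(.429,.287), B(.439,.397), C(.546,.262) and D(.565,.387). The resin faces measure 50x29, which is plausible.
- **Timer:** centre about (0.490, -0.338), yaw about 1°. Its 115x217 outline fits a 110x210 box.

I'll start moving toward the lip.

drive_tool(
  motion=[
    [[0,-8.8,-6.3,0,-3.2],[0,-8.8,-6.3,0,-3.2],[0,-8.8,-6.3,0,-3.2],[0,-8.8,-6.3,0,-3.2],[0,-8.8,-6.3,0,-3.2],[0,-8.8,-6.3,0,-3.2],[0,-8.8,-6.3,0,-3.2],[0,-8.8,-6.3,0,-3.2],[0,-8.8,-6.3,0,-3.2],[0,-8.8,-6.3,0,-3.2]],
  ],
)

```text
t: 1.25
tcp_pos: [0.4199, 0.2887, 0.2313]
tool_rot: [-0.011, 1.0, 0.0, -0.0]
force: [0.2, 0.3, -0.1]
finger_gap: -0.001
gripper_force: 0.0
```

```bash
cat > d.py <<'E'
# usage: d.py "x y z heading" ... : shifts in move units for successive calls
import sys; from h import *
s=manip.sense(); p=np.array(s['tcp_pos']); M=R.from_quat(s['tool_rot']).as_matrix()
h=np.degrees(np.arctan2(M[1,0],M[0,0]))
print('t%.1f'%s['t'],p.round(4),'h%.1f'%(h%360),'tilt%.2f'%np.degrees(np.arccos(-M[2,2])),'q1 %.2f q6 %.2f'%(s['q'][0],s['q'][5]),'F',np.round(s['force'],1),'gap%.3f'%s['finger_gap'],'gf%.1f'%s['gripper_force'])
for a in sys.argv[1:]:
    v=list(map(float,a.split())); d=np.array(v[:3])-p; H=np.radians(h)
    dy=-((v[3]-h+180)%360-180)/8
    u=np.array([d[0]*np.cos(H)+d[1]*np.sin(H), d[0]*np.sin(H)-d[1]*np.cos(H), -d[2]])/.03
    print(a,'->',u.round(2),'yaw %.2f'%dy); p=np.array(v[:3]); h=v[3]
E
python3 d.py "0.581 0.007 0.06 181.2"
```

```text
t1.2 [0.4199 0.2887 0.2313] h181.2 tilt0.03 q1 0.38 q6 -1.21 F [ 0.2  0.3 -0.1] gap-0.001 gf0.0
0.581 0.007 0.06 181.2 -> [-5.16 -9.51  5.71] yaw 0.01
```

drive_tool(
  motion=[
    [[0,-5.16,-9.5,3,0],[0,-5.16,-9.5,3,0],[0,-5.16,-9.5,3,0],[0,-5.16,-9.5,3,0],[0,-5.16,-9.5,3,0],[0,-5.16,-9.5,3,0],[0,-5.16,-9.5,3,0],[0,-5.16,-9.5,5.5,0],[0,-5.16,-9.5,6.5,0],[0,-5.16,-9.5,6.7,0]],
  ],
)

```text
t: 2.25
tcp_pos: [0.577, 0.0083, 0.0251]
tool_rot: [-0.011, 1.0, 0.001, -0.006]
force: [-1.3, 0.2, 0.3]
finger_gap: 0.002
gripper_force: 0.0
```

drive_tool(
  motion=[
    [[0,0,0,0.1,0],[0,0,0,0.2,0],[0,0,0,0.3,0],[0,0,0,0.4,0],[0,0,0,0.45,0],[0,0,0,0.45,0]],
  ],
)

```text
t: 2.85
tcp_pos: [0.5815, 0.0063, 0.0175]
tool_rot: [-0.011, 1.0, -0.0, 0.001]
force: [-0.3, -1.3, 0.2]
finger_gap: 0.002
gripper_force: 0.0
```

drive_tool(
  motion=[
    [[0,0,0,0.03,0],[0,0,0,0.06,0],[0,0,0,0.06,0]],
  ],
)

```text
t: 3.15
tcp_pos: [0.5826, 0.0063, 0.0171]
tool_rot: [-0.01, 1.0, -0.0, 0.002]
force: [0.1, 0.4, 10.6]
finger_gap: -0.0
gripper_force: 5.2
```

drive_tool(
  motion=[
    [[0,0.3,0,0,0],[0,0.8,0,0,0],[0,1.3,0,0,0],[0,1.8,0,0,0],[0,2.3,0,0,0],[0,2.8,0,0,0],[0,3.3,0,0,0],[0,3.8,0,0,0],[0,4.3,0,0,0],[0,4.6,0,0,0]],
  ],
)

```text
t: 4.15
tcp_pos: [0.4486, 0.0019, 0.017]
tool_rot: [-0.01, 1.0, -0.002, 0.007]
force: [7.2, 1.1, 9.7]
finger_gap: 0.003
gripper_force: 5.0
```

drive_tool(
  motion=[
    [[0,0.1,0,0,0],[0,0.2,0,0,0],[0,0.3,0,0,0],[0,0.3,0,0,0]],
  ],
)

```text
t: 4.55
tcp_pos: [0.4419, 0.0012, 0.017]
tool_rot: [-0.01, 1.0, -0.002, 0.009]
force: [6.8, 0.4, 11.6]
finger_gap: 0.005
gripper_force: 6.0
```

```bash
cat > pad.py <<'E'
from h import *
def pad(im,S=4,x0=270,y0=190,x1=385,y1=285):
    c=cv2.resize(im[y0:y1,x0:x1],None,fx=S,fy=S,interpolation=cv2.INTER_CUBIC)
    for k in cv2.findContours(cv2.inRange(c,(0,0,0),(70,70,70)),cv2.RETR_EXTERNAL,cv2.CHAIN_APPROX_NONE)[0]:
        if cv2.contourArea(k)<3000: continue
        px=cv2.boxPoints(cv2.minAreaRect(k))/S+[x0-.375,y0-.375]
        P=np.array([at('top',*p,.017)[:2] for p in px]); print('pad',P.round(3).tolist(),P.mean(0).round(4))
if __name__=='__main__': pad(snap('top'))
E
python3 d.py
```

```text
t4.5 [0.4419 0.0012 0.017 ] h181.2 tilt1.02 q1 -0.25 q6 -1.84 F [ 6.8  0.4 11.6] gap0.005 gf6.0
```

drive_tool(
  motion=[
    [[0,0,0,-0.3,0],[0,0,0,-1.5,0],[40,0,0,-3,0],[85,0,0,-4,0],[85,0,0,-4,0]],
  ],
)

```text
t: 5.05
tcp_pos: [0.4359, 0.0029, 0.1386]
tool_rot: [-0.011, 1.0, -0.001, 0.004]
force: [0.6, 0.4, 0.1]
finger_gap: 0.507
gripper_force: 0.0
```

```bash
python3 d.py "0.4287 0.2868 0.14 211.9" "0.4287 0.2868 0.008 211.9"
```

```text
t5.0 [0.4359 0.0029 0.1386] h181.2 tilt0.43 q1 -0.25 q6 -1.84 F [0.6 0.4 0.1] gap0.507 gf0.0
0.4287 0.2868 0.14 211.9 -> [ 0.04  9.47 -0.05] yaw -3.83
0.4287 0.2868 0.008 211.9 -> [-0.   0.   4.4] yaw -0.00
```

drive_tool(
  motion=[
    [[60,0.05,9.47,-0.05,-3.83],[60,0.05,9.47,-0.05,-3.83],[60,0.05,9.47,-0.05,-3.83],[60,0.05,9.47,-0.05,-3.83],[60,0.05,9.47,-0.05,-3.83],[60,0.05,9.47,-0.05,-3.83],[60,0.05,9.47,-0.05,-3.83],[60,0.05,9.47,-0.05,-3.83],[60,0.05,9.47,-0.05,-3.83],[60,0.05,9.47,-0.05,-3.83]],
  ],
)

```text
t: 6.05
tcp_pos: [0.4265, 0.2857, 0.1362]
tool_rot: [-0.273, 0.962, -0.0, -0.001]
force: [0.2, -0.7, -0.5]
finger_gap: 0.705
gripper_force: 0.0
```

```bash
python3 - <<'E'
from h import *; from pad import pad
im=snap('top','t1'); pad(im)
for o in modules(im,lo=(5,110,110)):
    if 30<o[3]<70 and 20<o[4]<40 and o[1][0]>.4: print(o[1].round(4),o[2].round(1),round(o[3]),round(o[4]))
E
python3 d.py "0.4287 0.2868 0.008 211.9"
```

```text
pad [[0.476, 0.103], [0.481, -0.094], [0.433, -0.094], [0.427, 0.101]] [0.4542 0.004 ]
[0.5463 0.2621] 104.8 49 28
[0.5647 0.3874] 112.0 50 29
t6.1 [0.4267 0.2858 0.1363] h211.7 tilt0.07 q1 0.37 q6 -1.75 F [ 0.6 -1.1  0.4] gap0.700 gf0.0
0.4287 0.2868 0.008 211.9 -> [-0.07 -0.01  4.28] yaw -0.02
```

View pics/t1.png

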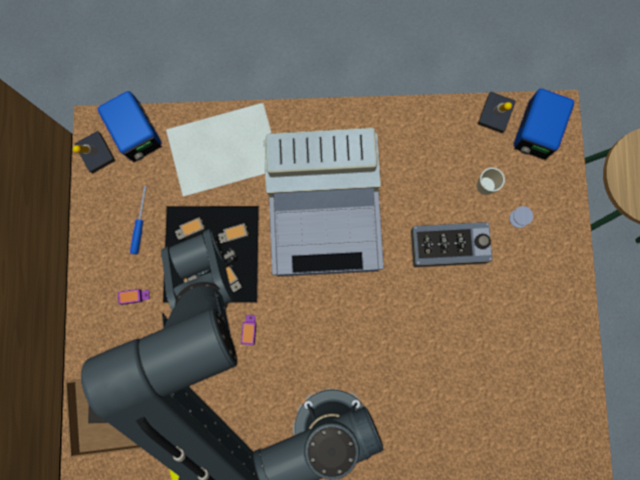

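The picture shows the carrier drawn about 126 mm: the pad is at (327,262), centre x 0.454. It is roughly 13 mm short of the stop because the finger slipped, so I'll go back and finish the draw before placing anything.

```bash
python3 d.py "0.458 0.004 0.1363 181.2" "0.458 0.004 0.0165 181.2"
```

```text
t6.1 [0.4267 0.2858 0.1363] h211.7 tilt0.07 q1 0.37 q6 -1.75 F [ 0.6 -1.1  0.4] gap0.700 gf0.0
0.458 0.004 0.1363 181.2 -> [ 4.05 -8.54  0.  ] yaw 3.81
0.458 0.004 0.0165 181.2 -> [-0.    0.    3.99] yaw -0.00
```

drive_tool(
  motion=[
    [[0,4.05,-8.54,0,3.81],[0,4.05,-8.54,0,3.81],[0,4.05,-8.54,0,3.81],[0,4.05,-8.54,0,3.81],[0,4.05,-8.54,0,3.81],[0,4.05,-8.54,0,3.81],[0,4.05,-8.54,0,3.81],[0,4.05,-8.54,0,3.81],[0,4.05,-8.54,0,3.81],[0,4.05,-8.54,0,3.81]],
  ],
)

```text
t: 7.1
tcp_pos: [0.4582, 0.0066, 0.1365]
tool_rot: [-0.013, 1.0, 0.0, -0.0]
force: [0.4, 0.4, -0.0]
finger_gap: -0.004
gripper_force: 0.0
```

drive_tool(
  motion=[
    [[0,0,0,1.5,0],[0,0,0,2.8,0],[0,0,0,3.5,0],[0,0,0,3.8,0],[0,0,0,3.95,0],[0,0,0,4.05,0],[0,0,0,4.05,0]],
  ],
)

```text
t: 7.8
tcp_pos: [0.4598, 0.0063, 0.017]
tool_rot: [-0.012, 1.0, -0.0, 0.002]
force: [-0.2, 4.0, 7.3]
finger_gap: -0.004
gripper_force: 3.9
```

drive_tool(
  motion=[
    [[0,0,0,0.03,0],[0,0.1,0,0.03,0],[0,0.2,0,0.03,0],[0,0.3,0,0.03,0],[0,0.4,0,0.03,0],[0,0.5,0,0.03,0],[0,0.6,0,0.03,0],[0,0.7,0,0.03,0],[0,0.8,0,0.03,0],[0,0.8,0,0.03,0]],
  ],
)

```text
t: 8.8
tcp_pos: [0.4427, 0.0033, 0.017]
tool_rot: [-0.012, 1.0, -0.002, 0.009]
force: [6.6, -0.6, 11.5]
finger_gap: 0.001
gripper_force: 5.5
```

drive_tool(
  motion=[
    [[0,0,0,-0.3,0],[0,0,0,-1.5,0],[40,0,0,-3,0],[60,0,0,-4,0],[60,0,0,-4,0]],
  ],
)

```text
t: 9.3
tcp_pos: [0.4366, 0.0049, 0.1384]
tool_rot: [-0.012, 1.0, -0.001, 0.004]
force: [0.4, -0.5, 0.2]
finger_gap: 0.508
gripper_force: 0.0
```

```bash
python3 d.py "0.4287 0.2868 0.14 211.9" "0.4287 0.2868 0.008 211.9"
```

```text
t9.3 [0.4366 0.0049 0.1384] h181.4 tilt0.50 q1 -0.25 q6 -1.84 F [ 0.4 -0.5  0.2] gap0.508 gf0.0
0.4287 0.2868 0.14 211.9 -> [ 0.03  9.4  -0.05] yaw -3.81
0.4287 0.2868 0.008 211.9 -> [-0.   0.   4.4] yaw -0.00
```

drive_tool(
  motion=[
    [[60,0.0,9.4,-0.05,-3.81],[60,0.0,9.4,-0.05,-3.81],[60,0.0,9.4,-0.05,-3.81],[60,0.0,9.4,-0.05,-3.81],[60,0.0,9.4,-0.05,-3.81],[60,0.0,9.4,-0.05,-3.81],[60,0.0,9.4,-0.05,-3.81],[60,0.0,9.4,-0.05,-3.81],[60,0.0,9.4,-0.05,-3.81],[60,0.0,9.4,-0.05,-3.81]],
  ],
)

```text
t: 10.3
tcp_pos: [0.4277, 0.2854, 0.1354]
tool_rot: [-0.273, 0.962, -0.0, -0.001]
force: [-0.2, 0.6, 0.3]
finger_gap: 0.702
gripper_force: 0.0
```

```bash
python3 pad.py; python3 d.py "0.4287 0.2868 0.008 211.9"
```

```text
pad [[0.476, 0.103], [0.481, -0.094], [0.433, -0.094], [0.427, 0.101]] [0.4542 0.004 ]
t10.3 [0.4279 0.2855 0.1355] h211.7 tilt0.06 q1 0.37 q6 -1.75 F [-0.4  0.3  0.5] gap0.702 gf0.0
0.4287 0.2868 0.008 211.9 -> [-0.04  0.02  4.25] yaw -0.02
```

The pad hasn't moved, so the carrier is at its stop and simply wasn't fully home at the start. That puts the lamp origin at about (0.629, 0.009), which agrees with the measured front edge of the deck. Now I'll grasp module A.

drive_tool(
  motion=[
    [[60,-0.03,0.02,1.5,0],[60,-0.03,0.02,3,0],[60,-0.03,0.02,3.8,0],[60,-0.03,0.02,4.25,0],[60,-0.03,0.02,4.25,0],[30,-0.03,0.02,4.25,0],[25,-0.03,0.02,4.25,0],[25,-0.03,0.02,4.25,0],[25,-0.03,0.02,4.25,0],[25,-0.03,0.02,4.25,0]],
  ],
  squeeze=60,
)

```text
t: 11.35
tcp_pos: [0.4296, 0.2882, 0.0097]
tool_rot: [-0.274, 0.962, 0.0, 0.002]
force: [-0.6, -0.9, 7.6]
finger_gap: 0.407
gripper_force: 61.8
```

drive_tool(
  motion=[
    [[25,0,0,-0.5,0],[25,0,0,-1.5,0],[25,0,0,-2.5,0],[25,0,0,-3,0],[25,0,0,-3,0]],
  ],
)

```text
t: 11.85
tcp_pos: [0.43, 0.2886, 0.1006]
tool_rot: [-0.274, 0.962, 0.0, 0.003]
force: [-0.4, -1.0, -2.2]
finger_gap: 0.405
gripper_force: 60.9
```

```bash
python3 d.py "0.568 0.042 0.1 181.4" "0.568 0.042 0.027 181.4"; python3 - <<'E'
from h import *
snap('scene','s2'); im=cv2.imread('pics/s2.png'); cv2.imwrite('pics/s2c.png',cv2.resize(im[150:310,240:460],None,fx=3,fy=3,interpolation=cv2.INTER_CUBIC))
E
```

```text
t11.8 [0.43   0.2886 0.1006] h211.9 tilt0.34 q1 0.38 q6 -1.75 F [-0.4 -1.  -2.2] gap0.405 gf60.9
0.568 0.042 0.1 181.4 -> [ 0.43 -9.41  0.02] yaw 3.81
0.568 0.042 0.027 181.4 -> [-0.    0.    2.43] yaw -0.00
```

View pics/s2c.png

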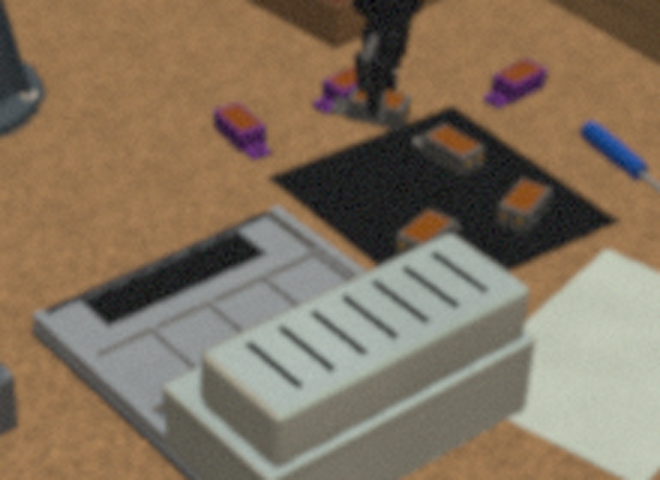

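The close-up shows module A lifted level in the gripper, and the carrier out with its four bays and their ribs visible. Now placing A in bay 2.

drive_tool(
  motion=[
    [[25,0.43,-9.41,0,3.81],[25,0.43,-9.41,0,3.81],[25,0.43,-9.41,0,3.81],[25,0.43,-9.41,0,3.81],[25,0.43,-9.41,0,3.81],[25,0.43,-9.41,0,3.81],[25,0.43,-9.41,0,3.81],[25,0.43,-9.41,0,3.81],[25,0.43,-9.41,0,3.81],[25,0.43,-9.41,0,3.81]],
  ],
)

```text
t: 12.9
tcp_pos: [0.565, 0.0427, 0.0975]
tool_rot: [-0.013, 1.0, 0.0, -0.001]
force: [-0.4, -0.2, -1.5]
finger_gap: 0.405
gripper_force: 60.9
```

```bash
python3 d.py "0.568 0.042 0.0275 181.4"
```

```text
t12.9 [0.565  0.0427 0.0975] h181.5 tilt0.13 q1 -0.12 q6 -1.72 F [-0.4 -0.2 -1.5] gap0.405 gf60.9
0.568 0.042 0.0275 181.4 -> [-0.1  -0.03  2.33] yaw 0.01
```

drive_tool(
  motion=[
    [[25,-0.1,-0.03,1,0],[25,-0.1,-0.03,1.8,0],[25,-0.1,-0.03,2.2,0],[25,-0.1,-0.03,2.33,0],[25,-0.1,-0.03,2.33,0],[25,-0.1,-0.03,2.33,0]],
  ],
)

```text
t: 13.5
tcp_pos: [0.5701, 0.0406, 0.0291]
tool_rot: [-0.012, 1.0, -0.0, 0.001]
force: [-0.0, -0.2, -1.0]
finger_gap: 0.403
gripper_force: 60.9
```

drive_tool(
  motion=[
    [[46,0,0,0,0],[46,0,0,0,0],[46,0,0,0,0],[46,0,0,-0.4,0],[46,0,0,-1.2,0],[50,0,0,-2,0],[60,0,0,-3.2,0],[60,0,0,-3.8,0],[60,0,0,-3.8,0]],
  ],
)

```text
t: 14.4
tcp_pos: [0.5718, 0.0402, 0.1461]
tool_rot: [-0.012, 1.0, -0.001, 0.004]
force: [-0.7, -0.7, -0.7]
finger_gap: 0.706
gripper_force: 0.0
```

```bash
python3 d.py "0.4388 0.3972 0.14 187.2" "0.4388 0.3972 0.008 187.2"
```

```text
t14.4 [0.5718 0.0402 0.1461] h181.4 tilt0.45 q1 -0.12 q6 -1.72 F [-0.7 -0.7 -0.7] gap0.706 gf0.0
0.4388 0.3972 0.14 187.2 -> [ 4.15 12.    0.2 ] yaw -0.73
0.4388 0.3972 0.008 187.2 -> [-0.   0.   4.4] yaw -0.00
```

```bash
cat > m.py <<'E'
from h import *
im=snap('top')
for z,lab in((.026,'bench'),(.043,'bay')):
  for o in modules(im,z=z,lo=(5,110,110)):
    lamp=-.12<o[1][1]<.15
    if 30<o[3]<70 and 20<o[4]<40 and o[1][0]>.385 and lamp==(lab=='bay'): print(lab,o[1].round(4),o[2].round(1),round(o[3]),round(o[4]))
E
python3 m.py; python3 d.py
```

```text
bench [0.5463 0.2621] 104.6 49 28
bench [0.5647 0.3873] 112.0 50 29
t14.4 [0.5705 0.0403 0.1443] h181.4 tilt0.24 q1 -0.12 q6 -1.72 F [ 0.4 -0.3 -0.2] gap0.699 gf0.0
```

drive_tool(
  motion=[
    [[60,4.15,12,0.2,-0.73],[60,4.15,12,0.2,-0.73],[60,4.15,12,0.2,-0.73],[60,4.15,12,0.2,-0.73],[60,4.15,12,0.2,-0.73],[60,4.15,12,0.2,-0.73],[60,4.15,12,0.2,-0.73],[60,4.15,12,0.2,-0.73],[60,4.15,12,0.2,-0.73],[60,4.15,12,0.2,-0.73]],
  ],
)

```text
t: 15.45
tcp_pos: [0.4352, 0.3972, 0.1349]
tool_rot: [-0.064, 0.998, -0.001, -0.001]
force: [-0.4, 0.1, -0.3]
finger_gap: 0.699
gripper_force: 0.0
```

```bash
python3 m.py; python3 d.py "0.4388 0.3972 0.008 187.2"
```

```text
bench [0.4298 0.3963] 8.8 32 30
bench [0.5463 0.2621] 104.8 49 28
bench [0.5648 0.3873] 112.0 50 29
bay [0.5687 0.0411] 2.0 50 29
t15.5 [0.4358 0.3964 0.1351] h187.2 tilt0.15 q1 0.55 q6 -1.15 F [-0.7 -0.   0.2] gap0.703 gf0.0
0.4388 0.3972 0.008 187.2 -> [-0.1   0.01  4.24] yaw 0.00
```

drive_tool(
  motion=[
    [[60,-0.09,0.01,1.5,0],[60,-0.09,0.01,3,0],[60,-0.09,0.01,3.8,0],[60,-0.09,0.01,4.22,0],[60,-0.09,0.01,4.22,0],[30,-0.09,0.01,4.22,0],[25,-0.09,0.01,4.22,0],[25,-0.09,0.01,4.22,0],[25,-0.09,0.01,4.22,0],[25,-0.09,0.01,4.22,0]],
  ],
)

```text
t: 16.5
tcp_pos: [0.4404, 0.3986, 0.0114]
tool_rot: [-0.063, 0.998, 0.001, 0.002]
force: [-0.3, -1.9, 7.0]
finger_gap: 0.403
gripper_force: 63.0
```

drive_tool(
  motion=[
    [[25,0,0,-0.5,0],[25,0,0,-1.5,0],[25,0,0,-2.5,0],[25,0,0,-3,0],[25,0,0,-3,0],[25,0,0,-3,0]],
  ],
)

```text
t: 17.1
tcp_pos: [0.4387, 0.3979, 0.1]
tool_rot: [-0.063, 0.998, 0.0, 0.0]
force: [0.5, 0.5, -1.1]
finger_gap: 0.401
gripper_force: 62.1
```

```bash
python3 d.py "0.5675 0.112 0.1 181.4"; python3 m.py
```

```text
t17.1 [0.4387 0.3979 0.1   ] h187.2 tilt0.02 q1 0.55 q6 -1.15 F [ 0.5  0.5 -1.1] gap0.401 gf62.1
0.5675 0.112 0.1 181.4 -> [ -3.06 -10.     0.  ] yaw 0.73
bench [0.5463 0.2622] 104.6 49 28
bench [0.5648 0.3873] 112.1 50 29
bay [0.5687 0.0411] 2.0 50 29
```

drive_tool(
  motion=[
    [[25,-3.06,-10,0,0.73],[25,-3.06,-10,0,0.73],[25,-3.06,-10,0,0.73],[25,-3.06,-10,0,0.73],[25,-3.06,-10,0,0.73],[25,-3.06,-10,0,0.73],[25,-3.06,-10,0,0.73],[25,-3.06,-10,0,0.73],[25,-3.06,-10,0,0.73],[25,-3.06,-10,0,0.73]],
  ],
)

```text
t: 18.15
tcp_pos: [0.5661, 0.1135, 0.099]
tool_rot: [-0.013, 1.0, 0.0, -0.001]
force: [0.7, 0.5, -0.9]
finger_gap: 0.403
gripper_force: 62.1
```

```bash
python3 m.py; python3 d.py "0.5675 0.112 0.0285 181.4"
```

```text
bench [0.5457 0.2644] 104.4 45 28
bench [0.5648 0.3874] 112.0 50 29
bay [0.5687 0.0412] 2.9 50 29
t18.2 [0.5664 0.1137 0.0992] h181.5 tilt0.11 q1 0.00 q6 -1.59 F [-0.2  0.2 -0.5] gap0.403 gf62.1
0.5675 0.112 0.0285 181.4 -> [-0.04 -0.06  2.36] yaw 0.01
```

drive_tool(
  motion=[
    [[25,-0.04,-0.06,1,0],[25,-0.04,-0.06,1.8,0],[25,-0.04,-0.06,2.2,0],[25,-0.04,-0.06,2.34,0],[25,-0.04,-0.06,2.34,0],[25,-0.04,-0.06,2.34,0]],
  ],
)

```text
t: 18.8
tcp_pos: [0.5696, 0.1105, 0.0302]
tool_rot: [-0.012, 1.0, -0.0, 0.001]
force: [0.1, -0.2, -1.3]
finger_gap: 0.401
gripper_force: 62.1
```

drive_tool(
  motion=[
    [[46,0,0,0,0],[46,0,0,0,0],[46,0,0,0,0],[46,0,0,-0.4,0],[46,0,0,-1.2,0],[50,0,0,-2,0],[60,0,0,-3.2,0],[60,0,0,-3.8,0],[60,0,0,-3.8,0],[60,0,0,-3.8,0]],
  ],
)

```text
t: 19.8
tcp_pos: [0.569, 0.11, 0.144]
tool_rot: [-0.012, 1.0, 0.0, 0.0]
force: [-0.1, 0.2, -0.6]
finger_gap: 0.701
gripper_force: 0.0
```

```bash
python3 m.py; python3 d.py "0.5463 0.2622 0.14 284.8" "0.5648 0.3873 0.14 292"
```

```text
bench [0.5453 0.2661] 104.6 41 28
bench [0.5648 0.3874] 112.3 50 29
bay [0.5699 0.0413] 3.4 51 29
t19.9 [0.5683 0.11   0.1431] h181.4 tilt0.06 q1 -0.00 q6 -1.60 F [ 0.3 -0.3 -1.1] gap0.702 gf0.0
0.5463 0.2622 0.14 284.8 -> [0.61 5.09 0.1 ] yaw -12.93
0.5648 0.3873 0.14 292 -> [-3.87 -1.66 -0.  ] yaw -0.90
```

drive_tool(
  motion=[
    [[60,0.61,5.09,0.1,9.57],[60,0.61,5.09,0.1,9.57],[60,0.61,5.09,0.1,9.57],[60,0.61,5.09,0.1,9.57],[60,0.61,5.09,0.1,9.57],[60,0.61,5.09,0.1,9.57],[60,0.61,5.09,0.1,9.57],[60,0.61,5.09,0.1,9.57],[60,0.61,5.09,0.1,9.57],[60,0.61,5.09,0.1,9.57]],
  ],
)

```text
t: 20.85
tcp_pos: [0.546, 0.262, 0.1386]
tool_rot: [0.61, 0.792, -0.001, -0.001]
force: [0.9, 0.5, 0.3]
finger_gap: 0.704
gripper_force: 0.0
```

```bash
python3 m.py; python3 d.py "0.5463 0.2622 0.009 104.8"
```

```text
bay [0.5675 0.111 ] 1.1 50 29
bay [0.5697 0.0411] 1.6 50 29
t20.9 [0.5462 0.262  0.1388] h104.9 tilt0.18 q1 0.26 q6 0.00 F [-0.5 -0.3 -0.4] gap0.704 gf0.0
0.5463 0.2622 0.009 104.8 -> [0.01 0.01 4.33] yaw 0.01
```

drive_tool(
  motion=[
    [[60,0.01,0.01,1.5,0],[60,0.01,0.01,3,0],[60,0.01,0.01,3.8,0],[60,0.01,0.01,4.32,0],[60,0.01,0.01,4.32,0],[30,0.01,0.01,4.32,0],[25,0.01,0.01,4.32,0],[25,0.01,0.01,4.32,0],[25,0.01,0.01,4.32,0],[25,0.01,0.01,4.32,0]],
  ],
)

```text
t: 21.9
tcp_pos: [0.5485, 0.263, 0.0125]
tool_rot: [0.61, 0.792, 0.001, 0.001]
force: [-0.6, 0.6, 6.0]
finger_gap: 0.399
gripper_force: 63.3
```

drive_tool(
  motion=[
    [[25,0,0,-0.5,0],[25,0,0,-1.5,0],[25,0,0,-2.5,0],[25,0,0,-3.3,0],[25,0,0,-3.3,0],[25,0,0,-3.3,0]],
  ],
)

```text
t: 22.5
tcp_pos: [0.5472, 0.2627, 0.1105]
tool_rot: [0.61, 0.792, 0.0, 0.0]
force: [0.4, 0.0, -1.2]
finger_gap: 0.4
gripper_force: 62.5
```

```bash
python3 d.py "0.57 -0.028 0.11 181.4"; python3 m.py
```

```text
t22.5 [0.5472 0.2627 0.1105] h104.8 tilt0.05 q1 0.26 q6 0.01 F [ 0.4  0.  -1.2] gap0.400 gf62.5
0.57 -0.028 0.11 181.4 -> [-9.56 -1.74  0.02] yaw -9.57
bay [0.5675 0.111 ] 1.1 50 29
bay [0.5694 0.0411] 1.5 50 29
```

drive_tool(
  motion=[
    [[25,-9.56,-1.74,0,-9.57],[25,-9.56,-1.74,0,-9.57],[25,-9.56,-1.74,0,-9.57],[25,-9.56,-1.74,0,-9.57],[25,-9.56,-1.74,0,-9.57],[25,-9.56,-1.74,0,-9.57],[25,-9.56,-1.74,0,-9.57],[25,-9.56,-1.74,0,-9.57],[25,-9.56,-1.74,0,-9.57],[25,-9.56,-1.74,0,-9.57]],
  ],
)

```text
t: 23.55
tcp_pos: [0.5687, -0.0282, 0.108]
tool_rot: [-0.013, 1.0, 0.001, -0.002]
force: [0.5, -0.7, -1.0]
finger_gap: 0.404
gripper_force: 62.4
```

```bash
python3 m.py; python3 d.py "0.57 -0.028 0.0295 181.4"
```

```text
bench [0.5647 0.3873] 112.0 50 29
bay [0.5675 0.111 ] 3.2 51 29
t23.6 [ 0.5688 -0.028   0.108 ] h181.5 tilt0.23 q1 -0.25 q6 -1.84 F [-0.3 -0.1 -1.4] gap0.400 gf62.4
0.57 -0.028 0.0295 181.4 -> [-0.04 -0.    2.62] yaw 0.02
```

drive_tool(
  motion=[
    [[25,-0.03,0,1,0],[25,-0.03,0,1.8,0],[25,-0.03,0,2.4,0],[25,-0.03,0,2.6,0],[25,-0.03,0,2.6,0],[25,-0.03,0,2.6,0]],
  ],
)

```text
t: 24.2
tcp_pos: [0.5708, -0.0278, 0.0315]
tool_rot: [-0.012, 1.0, 0.0, -0.0]
force: [0.4, -0.4, -1.2]
finger_gap: 0.401
gripper_force: 62.5
```

drive_tool(
  motion=[
    [[46,0,0,0,0],[46,0,0,0,0],[46,0,0,0,0],[46,0,0,-0.4,0],[46,0,0,-1.2,0],[50,0,0,-2,0],[60,0,0,-3.2,0],[60,0,0,-3.8,0],[60,0,0,-3.8,0],[60,0,0,-3.8,0]],
  ],
)

```text
t: 25.2
tcp_pos: [0.571, -0.0279, 0.1465]
tool_rot: [-0.012, 1.0, -0.0, 0.001]
force: [-1.3, -0.4, -0.1]
finger_gap: 0.703
gripper_force: 0.0
```

```bash
python3 m.py; python3 d.py "0.5648 0.3873 0.14 112"
```

```text
bench [0.5648 0.3873] 112.3 50 29
bay [0.5689 0.1111] 0.9 50 29
t25.2 [ 0.5703 -0.0278  0.1455] h181.4 tilt0.06 q1 -0.24 q6 -1.84 F [0.9 0.1 0.7] gap0.704 gf0.0
0.5648 0.3873 0.14 112 -> [-0.14 13.84  0.18] yaw 8.67
```

drive_tool(
  motion=[
    [[60,-0.14,13.84,0.18,8.67],[60,-0.14,13.84,0.18,8.67],[60,-0.14,13.84,0.18,8.67],[60,-0.14,13.84,0.18,8.67],[60,-0.14,13.84,0.18,8.67],[60,-0.14,13.84,0.18,8.67],[60,-0.14,13.84,0.18,8.67],[60,-0.14,13.84,0.18,8.67],[60,-0.14,13.84,0.18,8.67],[60,-0.14,13.84,0.18,8.67]],
  ],
)

```text
t: 26.25
tcp_pos: [0.5635, 0.3922, 0.1382]
tool_rot: [0.557, 0.83, -0.0, -0.001]
force: [-0.7, -0.3, 0.4]
finger_gap: 0.703
gripper_force: 0.0
```

```bash
python3 m.py; python3 d.py "0.5648 0.3873 0.009 112"
```

```text
bench [0.567  0.3817] 111.7 37 29
bay [0.5688 0.111 ] 1.1 50 29
bay [0.5709 0.0411] 1.5 50 29
bay [ 0.5721 -0.027 ] 1.2 51 29
t26.3 [0.5636 0.3893 0.1381] h112.3 tilt0.18 q1 0.44 q6 0.05 F [ 0.1 -0.4 -0.3] gap0.702 gf0.0
0.5648 0.3873 0.009 112 -> [-0.08  0.01  4.3 ] yaw 0.03
```

drive_tool(
  motion=[
    [[60,-0.05,0.01,1.5,0],[60,-0.05,0.01,3,0],[60,-0.05,0.01,3.8,0],[60,-0.05,0.01,4.28,0],[60,-0.05,0.01,4.28,0],[30,-0.05,0.01,4.28,0],[25,-0.05,0.01,4.28,0],[25,-0.05,0.01,4.28,0],[25,-0.05,0.01,4.28,0],[25,-0.05,0.01,4.28,0]],
  ],
)

```text
t: 27.3
tcp_pos: [0.5676, 0.3864, 0.0141]
tool_rot: [0.559, 0.829, 0.001, 0.001]
force: [0.1, -0.9, 6.5]
finger_gap: 0.398
gripper_force: 63.6
```

drive_tool(
  motion=[
    [[25,0,0,-0.5,0],[25,0,0,-1.5,0],[25,0,0,-2.5,0],[25,0,0,-3.3,0],[25,0,0,-3.3,0],[25,0,0,-3.3,0]],
  ],
)

```text
t: 27.9
tcp_pos: [0.5658, 0.386, 0.1113]
tool_rot: [0.559, 0.829, 0.0, 0.0]
force: [-0.4, 0.2, -1.6]
finger_gap: 0.403
gripper_force: 62.8
```

```bash
python3 d.py "0.5725 0.1 0.11 181.4" "0.5725 -0.098 0.11 181.4"; python3 pad.py; python3 m.py
```

```text
t27.9 [0.5658 0.386  0.1113] h112.0 tilt0.02 q1 0.44 q6 0.05 F [-0.4  0.2 -1.6] gap0.403 gf62.8
0.5725 0.1 0.11 181.4 -> [-8.92 -3.37  0.04] yaw -8.67
0.5725 -0.098 0.11 181.4 -> [ 0.16 -6.6  -0.  ] yaw -0.00
pad [[0.478, 0.103], [0.483, -0.093], [0.437, -0.094], [0.431, 0.101]] [0.4572 0.0041]
bay [0.5688 0.1111] 1.0 50 29
bay [0.5708 0.0411] 1.5 50 29
bay [ 0.5722 -0.027 ] 1.4 51 28
```

drive_tool(
  motion=[
    [[25,-8.92,-3.37,0,-8.67],[25,-8.92,-3.37,0,-8.67],[25,-8.92,-3.37,0,-8.67],[25,-8.92,-3.37,0,-8.67],[25,-8.92,-3.37,0,-8.67],[25,-8.92,-3.37,0,-8.67],[25,-8.92,-3.37,0,-8.67],[25,-8.92,-3.37,0,-8.67],[25,-8.92,-3.37,0,-8.67],[25,-8.92,-3.37,0,-8.67]],
  ],
)

```text
t: 29.0
tcp_pos: [0.5716, 0.0997, 0.1094]
tool_rot: [-0.012, 1.0, 0.0, -0.002]
force: [-0.4, -1.0, -1.8]
finger_gap: 0.4
gripper_force: 62.7
```

drive_tool(
  motion=[
    [[25,0.1,-6.6,0,0],[25,0.1,-6.6,0,0],[25,0.1,-6.6,0,0],[25,0.1,-6.6,0,0],[25,0.1,-6.6,0,0],[25,0.1,-6.6,0,0],[25,0.1,-6.6,0,0],[25,0.1,-6.6,0,0]],
  ],
)

```text
t: 29.8
tcp_pos: [0.5739, -0.0962, 0.1106]
tool_rot: [-0.013, 1.0, 0.0, -0.001]
force: [0.8, 0.7, -1.4]
finger_gap: 0.402
gripper_force: 62.7
```

```bash
python3 d.py "0.573 -0.098 0.031 181.4"
```

```text
t29.8 [ 0.5739 -0.0962  0.1106] h181.5 tilt0.09 q1 -0.36 q6 -1.95 F [ 0.8  0.7 -1.4] gap0.402 gf62.7
0.573 -0.098 0.031 181.4 -> [ 0.03 -0.06  2.65] yaw 0.01
```

drive_tool(
  motion=[
    [[25,0.02,-0.06,1,0],[25,0.02,-0.06,1.8,0],[25,0.02,-0.06,2.4,0],[25,0.02,-0.06,2.64,0],[25,0.02,-0.06,2.64,0],[25,0.02,-0.06,2.64,0]],
  ],
)

```text
t: 30.4
tcp_pos: [0.5743, -0.099, 0.0322]
tool_rot: [-0.013, 1.0, -0.0, 0.0]
force: [-0.4, -0.0, -0.6]
finger_gap: 0.4
gripper_force: 62.7
```

drive_tool(
  motion=[
    [[46,0,0,0,0],[46,0,0,0,0],[46,0,0,0,0],[46,0,0,-0.4,0],[46,0,0,-1.2,0],[50,0,0,-2,0],[20,0,0,-3.2,0],[0,0,0,-4,0],[0,0,0,-4,0],[0,0,0,-4,0]],
  ],
)

```text
t: 31.4
tcp_pos: [0.574, -0.1, 0.153]
tool_rot: [-0.012, 1.0, -0.0, 0.001]
force: [-0.9, -0.2, 0.3]
finger_gap: -0.0
gripper_force: 0.0
```

drive_tool(
  motion=[
    [[0,0,-8,0,0],[0,0,-8,0,0],[0,0,-8,0,0],[0,0,-8,0,0],[0,0,-8,0,0],[0,0,-8,0,0],[0,0,-8,0,0]],
  ],
)

```text
t: 32.1
tcp_pos: [0.5782, -0.34, 0.1498]
tool_rot: [-0.011, 1.0, 0.001, -0.001]
force: [0.4, 0.5, -0.5]
finger_gap: -0.003
gripper_force: 0.0
```

```bash
python3 d.py; python3 pad.py; python3 m.py; python3 - <<'E'
from h import *
im=snap('top','t3'); snap('scene','s3')
a=cv2.resize(im[120:285,255:395],None,fx=3,fy=3,interpolation=cv2.INTER_CUBIC)[:,:,::-1]
b=cv2.resize(cv2.imread('pics/s3.png')[195:330,235:365],None,fx=2.8,fy=2.8,interpolation=cv2.INTER_CUBIC)
C=np.zeros((500,800,3),np.uint8); C[:a.shape[0],:a.shape[1]]=a; C[:b.shape[0],425:425+b.shape[1]]=b; cv2.imwrite('pics/c3.png',C)
E
```

```text
t32.1 [ 0.5782 -0.34    0.1498] h181.2 tilt0.23 q1 -0.70 q6 -2.29 F [ 0.4  0.5 -0.5] gap-0.003 gf0.0
pad [[0.394, 0.029], [0.47, -0.029], [0.453, -0.051], [0.377, 0.007]] [ 0.4235 -0.0107]
pad [[0.479, 0.103], [0.48, 0.034], [0.432, 0.033], [0.431, 0.101]] [0.4558 0.0679]
pad [[0.39, -0.073], [0.494, -0.156], [0.456, -0.202], [0.353, -0.119]] [ 0.4236 -0.1373]
bay [0.57   0.1111] 1.1 50 29
bay [0.572  0.0411] 1.5 50 29
```

View pics/c3.png

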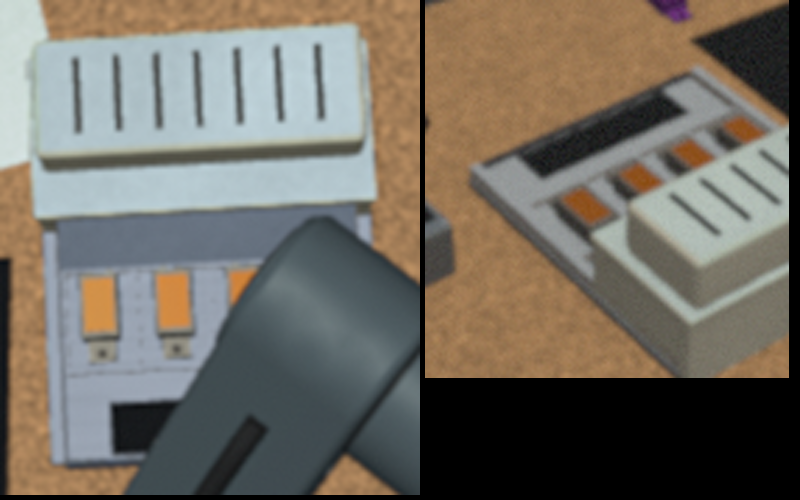

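The picture shows all four modules flat in their own bays with the feet toward the front. The carrier has crept about 4 mm in from the stop. Next I'll slide it home from the pad.

```bash
python3 d.py "0.458 0.005 0.13 181.4"
```

```text
t32.3 [ 0.5793 -0.3377  0.1512] h181.5 tilt0.13 q1 -0.69 q6 -2.29 F [0.3 0.3 0.2] gap0.001 gf0.0
0.458 0.005 0.13 181.4 -> [ 3.75 11.52  0.71] yaw 0.01
```

drive_tool(
  motion=[
    [[0,3.75,11.52,0.7,0],[0,3.75,11.52,0.7,0],[0,3.75,11.52,0.7,0],[0,3.75,11.52,0.7,0],[0,3.75,11.52,0.7,0],[0,3.75,11.52,0.7,0],[0,3.75,11.52,0.7,0],[0,3.75,11.52,0.7,0],[0,3.75,11.52,0.7,0],[0,3.75,11.52,0.7,0]],
  ],
)

```text
t: 33.3
tcp_pos: [0.4602, 0.0028, 0.1313]
tool_rot: [-0.013, 1.0, -0.001, 0.001]
force: [1.3, -0.4, 0.4]
finger_gap: -0.0
gripper_force: 0.0
```

drive_tool(
  motion=[
    [[0,0,0,1.5,0],[0,0,0,2.7,0],[0,0,0,3.4,0],[0,0,0,3.6,0],[0,0,0,3.7,0],[0,0,0,3.8,0],[0,0,0,3.8,0],[0,0,0,3.8,0]],
  ],
)

```text
t: 34.1
tcp_pos: [0.4596, 0.0028, 0.0176]
tool_rot: [-0.012, 1.0, -0.0, 0.001]
force: [0.2, 0.5, 0.1]
finger_gap: -0.005
gripper_force: 0.0
```

drive_tool(
  motion=[
    [[0,0,0,0.04,0],[0,0,0,0.08,0],[0,0,0,0.08,0],[0,-0.1,0,0.08,0],[0,-0.3,0,0.08,0],[0,-0.6,0,0.08,0],[0,-0.9,0,0.08,0],[0,-1.2,0,0.08,0],[0,-1.5,0,0.08,0],[0,-1.8,0,0.08,0]],
  ],
)

```text
t: 35.1
tcp_pos: [0.5144, 0.0044, 0.017]
tool_rot: [-0.012, 1.0, -0.0, 0.002]
force: [-1.1, 0.6, 15.7]
finger_gap: -0.006
gripper_force: 7.5
```

drive_tool(
  motion=[
    [[0,-0.3,0,0,0],[0,-0.6,0,0,0],[0,-0.9,0,0,0],[0,-1.2,0,0,0],[0,-1.5,0,0,0],[0,-1.8,0,0,0],[0,-2.1,0,0,0],[0,-2.3,0,0,0],[0,-2.4,0,0,0],[0,-2.4,0,0,0]],
  ],
)

```text
t: 36.1
tcp_pos: [0.5874, 0.0062, 0.017]
tool_rot: [-0.012, 1.0, -0.0, 0.003]
force: [0.1, 2.2, 11.2]
finger_gap: 0.002
gripper_force: 5.1
```

drive_tool(
  motion=[
    [[0,-0.1,0,0.02,0],[0,-0.2,0,0.02,0],[0,-0.3,0,0.02,0],[0,-0.4,0,0.02,0],[0,-0.5,0,0.02,0],[0,-0.6,0,0.02,0],[0,-0.7,0,0.02,0],[0,-0.7,0,0.02,0]],
  ],
)

```text
t: 36.9
tcp_pos: [0.5963, 0.0066, 0.0169]
tool_rot: [-0.013, 1.0, 0.0, -0.01]
force: [-18.3, -3.8, 30.1]
finger_gap: -0.001
gripper_force: 15.3
```

drive_tool(
  motion=[
    [[0,0,0,-0.3,0],[0,0,0,-1.5,0],[0,0,0,-3,0],[0,0,0,-4,0],[0,0,0,-4,0]],
  ],
)

```text
t: 37.4
tcp_pos: [0.6095, 0.0063, 0.1393]
tool_rot: [-0.012, 1.0, -0.001, 0.006]
force: [0.4, -0.7, -0.1]
finger_gap: 0.0
gripper_force: 0.0
```

```bash
python3 d.py "0.49 -0.3 0.14 180"
```

```text
t37.4 [0.6095 0.0063 0.1393] h181.4 tilt0.67 q1 -0.17 q6 -1.77 F [ 0.4 -0.7 -0.1] gap0.000 gf0.0
0.49 -0.3 0.14 180 -> [  4.23 -10.11  -0.02] yaw 0.17
```

drive_tool(
  motion=[
    [[0,5,9.5,-2,0],[0,5,9.5,-2,0],[0,5,9.5,-2,0],[0,5,9.5,-2,0],[0,5,9.5,-2,0],[0,5,9.5,-2,0],[0,5,9.5,-2,0],[0,5,9.5,-2,0],[0,5,9.5,-2,0]],
  ],
)

```text
t: 38.3
tcp_pos: [0.4485, 0.2882, 0.1933]
tool_rot: [-0.013, 1.0, -0.0, -0.0]
force: [0.8, 0.4, 0.3]
finger_gap: 0.002
gripper_force: 0.0
```

```bash
python3 pad.py; python3 - <<'E'
from h import *
ims=[snap('top') for _ in range(6)]; im=np.mean(ims,0); np.save('top_t.npy',im)
sc=np.mean([snap('scene') for _ in range(6)],0); np.save('sc_t.npy',sc)
f=lambda x,s:cv2.resize(np.clip(x,0,255).astype(np.uint8),None,fx=s,fy=s,interpolation=cv2.INTER_CUBIC)
a=f((im[222:266,412:494]-20)*1.6,9); b=f((sc[255:305,160:246]-15)*1.6,8)
C=np.zeros((600,800,3),np.uint8); C[:a.shape[0],:a.shape[1]]=a
cv2.imwrite('pics/c4.png',a[:,:,::-1]); cv2.imwrite('pics/c5.png',b[:,:,::-1])
E
```

```text
pad [[0.616, 0.107], [0.621, -0.09], [0.574, -0.091], [0.568, 0.105]] [0.5948 0.0079]
```

View pics/c4.png

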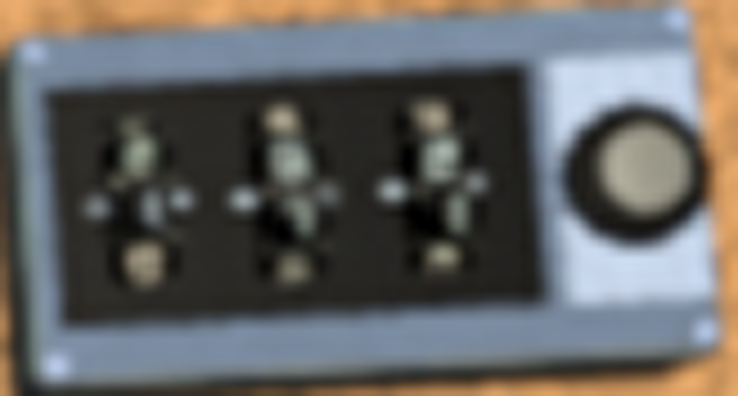

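View pics/c5.png

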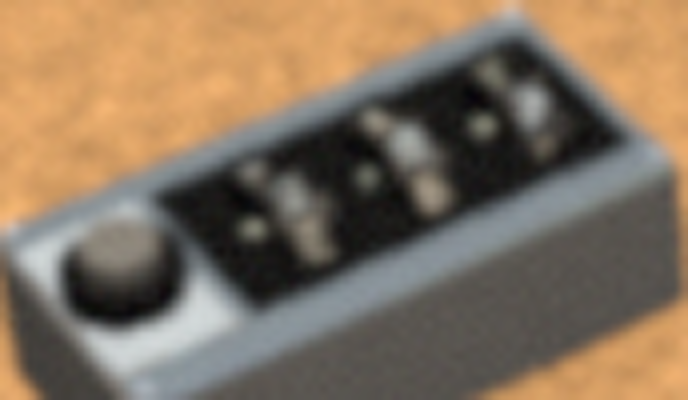

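The pad is now at x 0.595, which is 140.6 mm from the drawn-out position, so the carrier is home. The c4 crop shows the white index marks beside the wheels, with row midpoints at (139,203), (286,196) and (433,187), and the button top at (645,168). The c5 crop shows the same timer from the side, but no digit is readable in either.

So I'll turn each wheel to its 0 stop and count from there.

```bash
python3 - <<'E'
from h import *
g=lambda X,Y:(412+(X+.5)/9-.5,222+(Y+.5)/9-.5)
W=[at('top',*g(*p),.067)[:2] for p in((139,203),(286,196),(433.5,186.5))]
B=at('top',*g(645,168),.085)[:2]
print(np.round(W,4).tolist(),B.round(4),np.linalg.norm(W[0]-W[2]),np.linalg.norm(B-W[2]))
d=(W[0]-W[2]); d/=np.linalg.norm(d); print('yaw',np.degrees(np.arctan2(-d[0],d[1])), 'O',W[1]-.025*d)
d=(W[0]-B); print('yawB',np.degrees(np.arctan2(-d[0],d[1])))
E
python3 d.py "0.49 -0.27 0.13 91"
```

```text
[[0.4909, -0.272], [0.4919, -0.3166], [0.4936, -0.3614]] [ 0.4949 -0.4214] 0.08951862615024268 0.059936763814374586
yaw 1.7037898586179834 O [ 0.49263455 -0.34161084]
yawB 1.5301835649885238
t39.0 [0.4492 0.2878 0.1938] h181.3 tilt0.00 q1 0.36 q6 -1.23 F [-0.4  0.  -0.1] gap0.001 gf0.0
0.49 -0.27 0.13 91 -> [ -0.92 -18.62   2.13] yaw 11.29
```

drive_tool(
  motion=[
    [[0,-0.4,-9.3,1,5.6],[0,-0.4,-9.3,1,5.6],[0,-0.4,-9.3,1,5.6],[0,-0.4,-9.3,1,5.6],[0,-0.4,-9.3,1,5.6],[0,-0.4,-9.3,1,5.6],[0,-0.4,-9.3,1,5.6],[0,-0.4,-9.3,1,5.6],[0,-0.4,-9.3,1,5.6]],
  ],
)

```text
t: 39.85
tcp_pos: [0.4675, 0.0102, 0.1639]
tool_rot: [0.37, 0.929, 0.0, -0.0]
force: [-0.8, 0.6, -0.5]
finger_gap: 0.003
gripper_force: 0.0
```

```bash
python3 d.py "0.4816 -0.3617 0.1 91.6"
```

```text
t39.9 [0.4675 0.0102 0.1639] h136.6 tilt0.03 q1 -0.22 q6 -1.03 F [-0.8  0.6 -0.5] gap0.003 gf0.0
0.4816 -0.3617 0.1 91.6 -> [-8.85 -8.69  2.13] yaw 5.63
```

drive_tool(
  motion=[
    [[0,-8.85,-8.69,1,5.63],[0,-8.85,-8.69,1,5.63],[0,-8.85,-8.69,1,5.63],[0,-8.85,-8.69,1,5.63],[0,-8.85,-8.69,1,5.63],[0,-8.85,-8.69,1,5.63],[0,-8.85,-8.69,1,5.63],[0,-8.85,-8.69,1,5.63],[0,-8.85,-8.69,2.1,5.63],[0,-8.85,-8.69,2.1,5.63]],
  ],
)

```text
t: 40.85
tcp_pos: [0.4799, -0.3597, 0.0975]
tool_rot: [0.697, 0.717, 0.0, -0.004]
force: [-1.4, 0.7, 0.5]
finger_gap: -0.003
gripper_force: 0.0
```

drive_tool(
  motion=[
    [[0,0,0,0.2,0],[0,0,0,0.4,0],[0,0,0,0.5,0],[0,0,0,0.55,0],[0,0,0,0.55,0]],
  ],
)

```text
t: 41.35
tcp_pos: [0.4816, -0.3624, 0.0846]
tool_rot: [0.697, 0.717, -0.0, 0.0]
force: [-0.5, -1.2, -0.2]
finger_gap: 0.002
gripper_force: 0.0
```

```bash
python3 d.py "0.4816 -0.3617 0.082 91.6"
```

```text
t41.4 [ 0.4816 -0.3624  0.0846] h91.6 tilt0.03 q1 -0.83 q6 -0.86 F [-0.5 -1.2 -0.2] gap0.002 gf0.0
0.4816 -0.3617 0.082 91.6 -> [0.02 0.   0.09] yaw -0.01
```

drive_tool(
  motion=[
    [[0,0.02,0,0.06,0],[0,0.02,0,0.1,0],[0,0.02,0,0.1,0]],
  ],
)

```text
t: 41.65
tcp_pos: [0.4815, -0.3622, 0.0823]
tool_rot: [0.698, 0.716, 0.0, 0.0]
force: [-1.1, 0.8, 5.0]
finger_gap: 0.001
gripper_force: 2.5
```

drive_tool(
  motion=[
    [[0,0,0.1,0,0],[0,0,0.25,0,0],[0,0,0.4,0,0],[0,0,0.55,0,0],[0,0,0.7,0,0],[0,0,0.8,0,0],[0,0,0.8,0,0]],
  ],
)

```text
t: 42.35
tcp_pos: [0.5061, -0.3616, 0.082]
tool_rot: [0.698, 0.716, 0.0, 0.001]
force: [1.5, 1.5, 5.4]
finger_gap: 0.001
gripper_force: 3.0
```

drive_tool(
  motion=[
    [[0,0,0,-0.4,0],[0,0,-0.8,-0.8,0],[0,0,-3.5,-1.5,0],[0,0,-3.5,-1.5,0]],
  ],
)

```text
t: 42.75
tcp_pos: [0.3981, -0.3636, 0.127]
tool_rot: [0.697, 0.717, -0.0, -0.001]
force: [-0.0, -0.6, -1.0]
finger_gap: 0.002
gripper_force: 0.0
```

```bash
cat > w.py <<'E'
import sys; from h import *
# mean of n top views of the timer, contrast crop beside the former one
def shot(n=3): return np.mean([snap('top') for _ in range(n)],0)
f=lambda x,s=5:cv2.resize(np.clip((x-20)*1.6,0,255).astype(np.uint8),None,fx=s,fy=s,interpolation=cv2.INTER_CUBIC)
if __name__=='__main__':
    a=np.load(sys.argv[1]); b=shot(); np.save(sys.argv[2],b)
    c=np.vstack([f(a[225:263,415:475]),f(b[225:263,415:475])]); cv2.imwrite(sys.argv[2].replace('.npy','.png'),c[:,:,::-1])
    for n,u in(('H',427),('T',443.3),('U',459.7)):
        k=slice(232,256),slice(int(u)-4,int(u)+6); print(n,'change',np.abs(a[k]-b[k]).mean().round(2))
E
python3 w.py top_t.npy pics/w1.npy; python3 d.py
```

```text
H change 15.29
T change 4.51
U change 14.44
t42.9 [ 0.3987 -0.3644  0.1271] h91.4 tilt0.00 q1 -0.95 q6 -0.97 F [ 0.8 -0.1  0.3] gap0.002 gf0.0
```

View pics/w1.png

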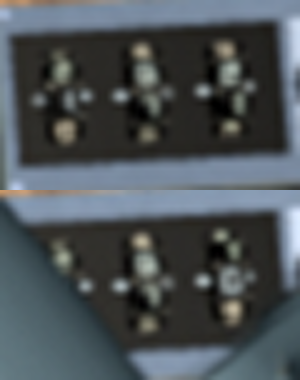

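drive_tool(
  motion=[
    [[0,0,2.75,0,0],[0,0,2.75,0,0],[0,0,2.75,0.8,0],[0,0,2.75,1.2,0],[0,0,2.75,1.4,0],[0,0,2.75,1.52,0],[0,0,2.75,1.52,0]],
  ],
)

```text
t: 43.6
tcp_pos: [0.482, -0.3608, 0.0822]
tool_rot: [0.698, 0.716, 0.0, -0.001]
force: [-1.3, 3.3, 9.5]
finger_gap: -0.001
gripper_force: 4.9
```

drive_tool(
  motion=[
    [[0,0,0.1,0,0],[0,0,0.25,0,0],[0,0,0.4,0,0],[0,0,0.55,0,0],[0,0,0.7,0,0],[0,0,0.8,0,0],[0,0,0.8,0,0]],
  ],
)

```text
t: 44.3
tcp_pos: [0.5067, -0.3621, 0.0819]
tool_rot: [0.698, 0.716, -0.0, 0.001]
force: [-1.9, -0.6, 6.8]
finger_gap: -0.001
gripper_force: 3.3
```

drive_tool(
  motion=[
    [[0,0,0,-0.4,0],[0,2,-0.8,-1.5,0],[0,5,-2,-3,0],[0,11,-2,-3,0],[0,11,-2,-3,0],[0,11,-2,-3,0],[0,11,-2,-3,0],[0,11,-2,-3,0],[0,11,-2,-3,0]],
  ],
)

```text
t: 45.2
tcp_pos: [0.4352, -0.0276, 0.1715]
tool_rot: [0.695, 0.719, -0.0, -0.002]
force: [-0.3, 0.8, -0.8]
finger_gap: -0.002
gripper_force: 0.0
```

```bash
python3 w.py pics/w1.npy pics/w2.npy; python3 - <<'E'
from w import *
a,b,c=[np.load(p)[232:256,455:466].mean(2) for p in('top_t.npy','pics/w1.npy','pics/w2.npy')]
for x,y in((a,b),(b,c),(a,c)): print(np.abs(x-y).mean().round(2))
E
python3 d.py
```

```text
H change 13.75
T change 1.14
U change 7.06
13.55
6.63
11.96
t45.4 [ 0.4387 -0.0333  0.1712] h91.6 tilt0.11 q1 -0.33 q6 -0.36 F [-0.2  0.1 -0.8] gap-0.003 gf0.0
```

```bash
python3 - <<'E'
from w import *
ps=['top_t.npy','pics/w1.npy','pics/w2.npy']
c=np.hstack([f(np.load(p)[228:260,450:470],12) for p in ps]); c2=f(np.load(ps[2])[222:266,412:494],8)
C=np.zeros((c.shape[0]+c2.shape[0],800,3),np.uint8); C[:c.shape[0],:c.shape[1]]=c; C[c.shape[0]:,:c2.shape[1]]=c2
if C.shape[0]>600: C=cv2.resize(C,None,fx=.8,fy=.8)
print(C.shape); cv2.imwrite('pics/v1.png',C[:,:,::-1])
E
```

```text
(589, 640, 3)
```

View pics/v1.png

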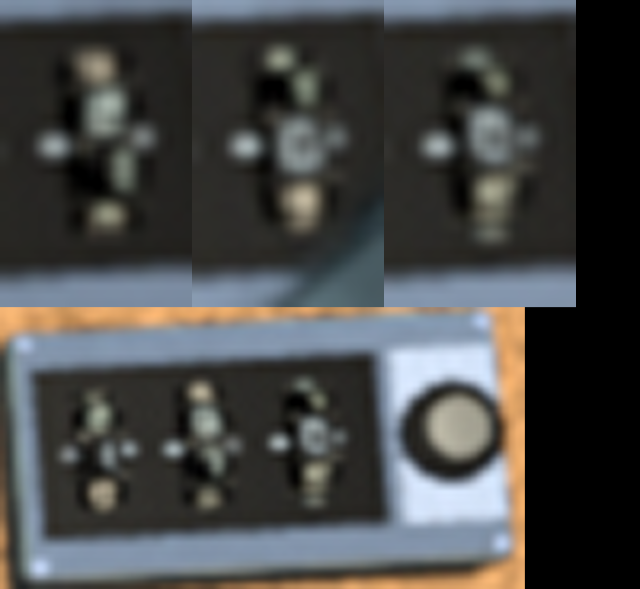

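The top row compares the units wheel before, after stroke 1 and after stroke 2. A ring-shaped digit now sits exactly between the index marks, and the second stroke moved it only about 0.15 of a digit before it stopped, so units is at its 0 stop. I'll zero the hundreds and tens the same way.

```bash
python3 d.py "0.479 -0.2723 0.1 91.6" "0.48 -0.3169 0.1 91.6"
```

```text
t45.4 [ 0.4387 -0.0333  0.1712] h91.6 tilt0.11 q1 -0.33 q6 -0.36 F [-0.2  0.1 -0.8] gap-0.003 gf0.0
0.479 -0.2723 0.1 91.6 -> [-8.    1.12  2.37] yaw -0.00
0.48 -0.3169 0.1 91.6 -> [-1.49 -0.01 -0.  ] yaw -0.00
```

drive_tool(
  motion=[
    [[0,-8,1.12,0,0],[0,-8,1.12,0,0],[0,-8,1.12,0,0],[0,-8,1.12,0,0],[0,-8,1.12,0,0],[0,-8,1.12,1,0],[0,-8,1.12,2.37,0],[0,-8,1.12,2.37,0],[0,-8,1.12,2.37,0],[0,-8,1.12,2.37,0]],
  ],
)

```text
t: 46.35
tcp_pos: [0.4788, -0.2735, 0.1011]
tool_rot: [0.698, 0.716, 0.0, 0.002]
force: [0.2, 0.1, -0.8]
finger_gap: 0.003
gripper_force: 0.0
```

drive_tool(
  motion=[
    [[0,0,0,0.3,0],[0,0,0,0.5,0],[0,0,0,0.58,0],[0,0,0,0.6,0],[0,0,0,0.6,0]],
  ],
)

```text
t: 46.85
tcp_pos: [0.478, -0.2718, 0.0821]
tool_rot: [0.697, 0.717, -0.0, 0.0]
force: [-0.7, 0.9, 3.5]
finger_gap: -0.001
gripper_force: 1.8
```

drive_tool(
  motion=[
    [[0,0,0,0.02,0],[0,0,0.15,0.02,0],[0,0,0.3,0.02,0],[0,0,0.45,0.02,0],[0,0,0.6,0.02,0],[0,0,0.75,0.02,0],[0,0,0.8,0.02,0],[0,0,0.8,-0.3,0],[0,0,0,-0.3,0],[0,0,0,0.02,0]],
  ],
)

```text
t: 47.85
tcp_pos: [0.4767, -0.2718, 0.0819]
tool_rot: [0.698, 0.716, -0.0, 0.0]
force: [-0.4, 0.6, 0.5]
finger_gap: 0.004
gripper_force: 0.3
```

drive_tool(
  motion=[
    [[0,0,0,0,0],[0,0,0.15,0,0],[0,0,0.3,0,0],[0,0,0.45,0,0],[0,0,0.6,0,0],[0,0,0.75,0,0],[0,0,0.8,0,0],[0,0,0.8,-0.4,0],[0,-1.49,0,-0.4,0],[0,-1.49,0,-0.4,0]],
  ],
)

```text
t: 48.85
tcp_pos: [0.4797, -0.3219, 0.0936]
tool_rot: [0.699, 0.715, -0.001, 0.003]
force: [0.1, 0.6, -0.2]
finger_gap: -0.0
gripper_force: 0.0
```

drive_tool(
  motion=[
    [[0,0,0,0.3,0],[0,0,0,0.4,0],[0,0,0,0.4,0],[0,0,0.15,0.4,0],[0,0,0.3,0.4,0],[0,0,0.45,0.4,0],[0,0,0.6,0.4,0],[0,0,0.75,0.4,0],[0,0,0.8,0.4,0],[0,0,0.8,0.4,0]],
  ],
)

```text
t: 49.85
tcp_pos: [0.5058, -0.3169, 0.0818]
tool_rot: [0.697, 0.717, 0.0, 0.003]
force: [1.3, -3.0, 6.3]
finger_gap: 0.001
gripper_force: 3.2
```

drive_tool(
  motion=[
    [[0,0,0,-0.3,0],[0,0,-0.8,-0.3,0],[0,0,-0.8,0,0],[0,0,-0.8,0,0],[0,0,-0.65,0,0],[0,0,-0.5,0,0],[0,0,-0.35,0,0],[0,0,-0.2,0,0],[0,0,-0.05,0,0],[0,0,0,0,0]],
  ],
)

```text
t: 50.85
tcp_pos: [0.5049, -0.3145, 0.0819]
tool_rot: [0.698, 0.716, 0.001, 0.0]
force: [1.0, 3.5, 8.9]
finger_gap: -0.0
gripper_force: 4.5
```

drive_tool(
  motion=[
    [[0,0,0,-0.4,0],[0,2,-0.8,-1.5,0],[0,5,-2,-3,0],[0,10,-2,-3,0],[0,10,-2,-3,0],[0,10,-2,-3,0],[0,10,-2,-3,0],[0,10,-2,-3,0],[0,10,-2,-3,0]],
  ],
)

```text
t: 51.75
tcp_pos: [0.4338, -0.0148, 0.1713]
tool_rot: [0.696, 0.718, -0.0, -0.001]
force: [0.4, -0.1, -0.6]
finger_gap: 0.002
gripper_force: 0.0
```

```bash
cat > v.py <<'E'
import sys; from w import *
# each wheel's patch centred on its index marks, rows: named shots; columns H,T,U
C=[(427.0,244.1),(443.3,243.3),(459.7,242.3)]
def patch(im,c,w=15,h=27): return cv2.getRectSubPix(im.astype(np.float32),(w,h),c)
if __name__=='__main__':
    if sys.argv[1]: np.save('pics/'+sys.argv[1]+'.npy',shot(4))
    names=sys.argv[2:]
    rows=[np.hstack([f(patch(np.load(n),c),10) for c in C]) for n in names]
    cv2.imwrite('pics/v_%s.png'%sys.argv[1],np.hstack(rows)[:,:,::-1] if len(rows)<2 else np.hstack(rows[:2])[:,:800,::-1])
    ref=patch(np.load('pics/w2.npy'),C[2])[4:-4,3:-3]
    for n in names:
        print(n,[tuple(np.round((lambda r:(r.max(),*(np.array(np.unravel_index(r.argmax(),r.shape))-[4,3])))(cv2.matchTemplate(patch(np.load(n),c),ref,cv2.TM_CCOEFF_NORMED)),2)) for c in C])
E
python3 v.py v2 top_t.npy pics/v2.npy; python3 d.py
```

```text
top_t.npy [(np.float64(0.52), np.float64(0.0), np.float64(-1.0)), (np.float64(0.56), np.float64(-1.0), np.float64(0.0)), (np.float64(0.56), np.float64(0.0), np.float64(0.0))]
pics/v2.npy [(np.float64(0.92), np.float64(0.0), np.float64(0.0)), (np.float64(0.69), np.float64(1.0), np.float64(0.0)), (np.float64(1.0), np.float64(0.0), np.float64(0.0))]
t52.0 [ 0.436  -0.0188  0.1709] h91.5 tilt0.04 q1 -0.30 q6 -0.33 F [ 0.1  0.8 -0.2] gap-0.001 gf0.0
```

View pics/v_v2.png

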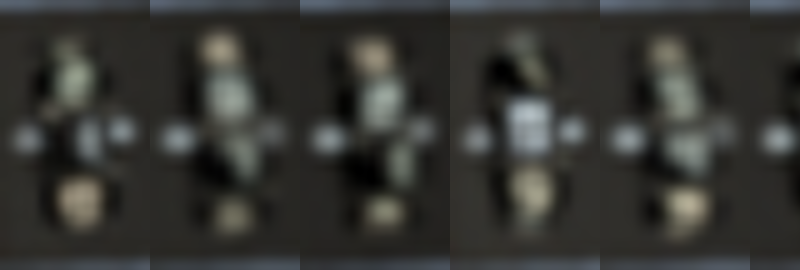

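The hundreds wheel matches the units 0 pattern with correlation 0.92. The tens wheel is still between digits, so I'll give it more strokes, plus one check stroke on hundreds.

drive_tool(
  motion=[
    [[0,-10,1.2,0,0],[0,-10,1.2,0,0],[0,-10,1.2,0,0],[0,-10,1.2,0,0],[0,-10,1.2,0,0],[0,-10,1.2,0,0],[0,-10,1.2,2,0],[0,-10,1.2,2.7,0],[0,-10,1.2,2.7,0],[0,-10,1.2,2.7,0]],
  ],
)

```text
t: 52.95
tcp_pos: [0.4785, -0.3177, 0.0895]
tool_rot: [0.698, 0.716, -0.0, -0.001]
force: [-0.1, -0.4, 0.6]
finger_gap: 0.0
gripper_force: 0.0
```

drive_tool(
  motion=[
    [[0,0,0,0.2,0],[0,0,0,0.3,0],[0,0,0,0.3,0],[0,0,0.15,0.3,0],[0,0,0.3,0.3,0],[0,0,0.45,0.3,0],[0,0,0.6,0.3,0],[0,0,0.75,0.3,0],[0,0,0.8,0.3,0],[0,0,0.8,0.3,0]],
  ],
)

```text
t: 53.95
tcp_pos: [0.5046, -0.3167, 0.0821]
tool_rot: [0.698, 0.717, 0.0, 0.002]
force: [1.2, -1.0, 6.7]
finger_gap: 0.003
gripper_force: 3.2
```

drive_tool(
  motion=[
    [[0,0,0,-0.3,0],[0,0,-0.8,-0.3,0],[0,0,-0.8,0,0],[0,0,-0.8,0,0],[0,0,-0.65,0,0],[0,0,-0.5,0,0],[0,0,-0.35,0,0],[0,0,-0.2,0,0],[0,0,-0.05,0,0],[0,0,0,0,0]],
  ],
)

```text
t: 54.95
tcp_pos: [0.5045, -0.3154, 0.082]
tool_rot: [0.698, 0.716, 0.001, 0.0]
force: [1.1, 2.4, 9.4]
finger_gap: -0.001
gripper_force: 3.9
```

drive_tool(
  motion=[
    [[0,0,0,-0.3,0],[0,0,-0.8,-0.3,0],[0,0,-0.8,0,0],[0,0,-0.8,0,0],[0,0,-0.65,0,0],[0,0,-0.5,0,0],[0,0,-0.35,0,0],[0,0,-0.2,0,0],[0,0,-0.05,0,0],[0,0,0,0,0]],
  ],
)

```text
t: 55.95
tcp_pos: [0.5035, -0.3159, 0.0822]
tool_rot: [0.697, 0.717, -0.0, -0.0]
force: [-6.1, 0.9, 13.3]
finger_gap: -0.003
gripper_force: 6.1
```

drive_tool(
  motion=[
    [[0,0,0,-0.3,0],[0,0,-0.8,-0.3,0],[0,0,-0.8,0,0],[0,0,-0.8,0,0],[0,0,-0.65,0,0],[0,0,-0.5,0,0],[0,0,-0.35,0,0],[0,0,-0.2,0,0],[0,0,-0.05,0,0],[0,0,0,0,0]],
  ],
)

```text
t: 56.95
tcp_pos: [0.5011, -0.316, 0.0825]
tool_rot: [0.697, 0.717, -0.001, -0.002]
force: [-6.5, 0.1, 15.6]
finger_gap: 0.004
gripper_force: 7.5
```

drive_tool(
  motion=[
    [[0,0,0,-0.4,0],[0,1.49,-0.8,-0.4,0],[0,1.49,-0.8,-0.4,0],[0,1.49,-0.8,0,0],[0,1.49,-0.65,0,0],[0,1.49,-0.5,0,0],[0,1.49,-0.35,0,0],[0,1.49,-0.2,0,0],[0,1.49,-0.05,0,0],[0,1.49,0,0,0]],
  ],
)

```text
t: 57.95
tcp_pos: [0.4987, -0.2715, 0.0825]
tool_rot: [0.697, 0.717, -0.002, -0.004]
force: [-8.2, 0.9, 19.1]
finger_gap: -0.002
gripper_force: 9.9
```

drive_tool(
  motion=[
    [[0,0,0,-0.4,0],[0,2,-0.8,-1.5,0],[0,5,-2,-3,0],[0,9,-2,-3,0],[0,9,-2,-3,0],[0,9,-2,-3,0],[0,9,-2,-3,0],[0,9,-2,-3,0],[0,9,-2,-3,0]],
  ],
)

```text
t: 58.85
tcp_pos: [0.4367, -0.0028, 0.171]
tool_rot: [0.697, 0.717, 0.001, 0.001]
force: [-0.0, 0.0, 0.1]
finger_gap: 0.003
gripper_force: 0.0
```

```bash
python3 v.py v3 pics/v2.npy pics/v3.npy; python3 d.py; python3 - <<'E'
from v import *
a,b=np.load('pics/v2.npy'),np.load('pics/v3.npy')
print([np.abs(patch(a,c)-patch(b,c)).mean().round(2) for c in C])
E
```

```text
pics/v2.npy [(np.float64(0.92), np.float64(0.0), np.float64(0.0)), (np.float64(0.69), np.float64(1.0), np.float64(0.0)), (np.float64(1.0), np.float64(0.0), np.float64(0.0))]
pics/v3.npy [(np.float64(0.92), np.float64(0.0), np.float64(0.0)), (np.float64(0.94), np.float64(0.0), np.float64(0.0)), (np.float64(1.0), np.float64(0.0), np.float64(0.0))]
t59.0 [ 0.4359 -0.0045  0.1707] h91.4 tilt0.03 q1 -0.27 q6 -0.29 F [ 0.1 -0.7 -0.3] gap0.001 gf0.0
[np.float32(0.34), np.float32(6.05), np.float32(0.21)]
```

All three wheels are at their 0 stops: the stop reaction shows in the force, hundreds no longer changes, and tens now matches the 0 pattern at 0.94. Next I'll draw hundreds +2 digits (35.2 mm of rim) and tens +4 digits (70.4 mm).

drive_tool(
  motion=[
    [[0,-9,1.9,0,0],[0,-9,1.9,0,0],[0,-9,1.9,0,0],[0,-9,1.9,0,0],[0,-9,1.9,0,0],[0,-9,1.9,0,0],[0,-9,1.9,2,0],[0,-9,1.9,2.6,0],[0,-9,1.9,2.6,0],[0,-9,1.9,2.6,0]],
  ],
)

```text
t: 60.05
tcp_pos: [0.4986, -0.2726, 0.0926]
tool_rot: [0.698, 0.716, -0.0, -0.0]
force: [-0.4, -0.1, -0.2]
finger_gap: 0.003
gripper_force: 0.0
```

drive_tool(
  motion=[
    [[0,0,0,0.25,0],[0,0,0,0.4,0],[0,0,0,0.4,0],[0,0,-0.12,0.4,0],[0,0,-0.24,0.4,0],[0,0,-0.36,0.4,0],[0,0,-0.48,0.4,0],[0,0,-0.587,0.4,0],[0,0,-0.587,0.4,0]],
  ],
)

```text
t: 60.95
tcp_pos: [0.4823, -0.2728, 0.0827]
tool_rot: [0.698, 0.717, -0.0, 0.002]
force: [0.6, 0.1, 7.0]
finger_gap: -0.001
gripper_force: 3.5
```

drive_tool(
  motion=[
    [[0,0,0,-0.4,0],[0,0,0.587,-0.4,0],[0,0,0.587,0,0],[0,0,0.587,0,0],[0,0,0.467,0,0],[0,0,0.347,0,0],[0,0,0.227,0,0],[0,0,0.107,0,0],[0,0,0,0,0],[0,0,0,0,0]],
  ],
)

```text
t: 61.95
tcp_pos: [0.4819, -0.2735, 0.0825]
tool_rot: [0.697, 0.717, -0.0, 0.002]
force: [-0.9, -1.7, 12.4]
finger_gap: 0.0
gripper_force: 5.9
```

drive_tool(
  motion=[
    [[0,0,0,-0.4,0],[0,-1.49,0.68,-0.4,0],[0,-1.49,0.68,-0.4,0],[0,-1.49,0.68,-0.4,0],[0,-1.49,0.68,-0.1,0],[0,-1.49,0.68,0,0],[0,-1.49,0.68,0,0]],
  ],
)

```text
t: 62.65
tcp_pos: [0.5023, -0.3153, 0.0824]
tool_rot: [0.697, 0.717, -0.0, -0.0]
force: [-3.5, 0.9, 13.8]
finger_gap: 0.001
gripper_force: 6.3
```

drive_tool(
  motion=[
    [[0,0,-0.16,0,0],[0,0,-0.32,0,0],[0,0,-0.48,0,0],[0,0,-0.64,0,0],[0,0,-0.782,0,0],[0,0,-0.782,0,0],[0,0,-0.782,-0.4,0],[0,0,0,-0.4,0],[0,0,0,0,0],[0,0,0,0,0]],
  ],
)

```text
t: 63.65
tcp_pos: [0.5055, -0.3169, 0.0818]
tool_rot: [0.697, 0.717, 0.001, 0.003]
force: [4.0, -0.9, 7.7]
finger_gap: -0.003
gripper_force: 4.1
```

drive_tool(
  motion=[
    [[0,0,-0.16,0,0],[0,0,-0.32,0,0],[0,0,-0.48,0,0],[0,0,-0.64,0,0],[0,0,-0.782,0,0],[0,0,-0.782,0,0],[0,0,-0.782,-0.4,0],[0,0,0,-0.4,0],[0,0,0,0,0],[0,0,0,0,0]],
  ],
)

```text
t: 64.65
tcp_pos: [0.5054, -0.317, 0.0818]
tool_rot: [0.698, 0.717, 0.001, 0.003]
force: [3.5, -0.4, 9.2]
finger_gap: 0.001
gripper_force: 4.6
```

drive_tool(
  motion=[
    [[0,0,-0.16,0,0],[0,0,-0.32,0,0],[0,0,-0.48,0,0],[0,0,-0.64,0,0],[0,0,-0.782,0,0],[0,0,-0.782,0,0],[0,0,-0.782,-0.4,0],[0,0,-0.782,-1.5,0]],
  ],
)

```text
t: 65.45
tcp_pos: [0.4762, -0.314, 0.1231]
tool_rot: [0.698, 0.716, 0.0, -0.005]
force: [-0.0, -0.2, 0.4]
finger_gap: -0.0
gripper_force: 0.0
```

drive_tool(
  motion=[
    [[0,3,-2,-1.5,0],[0,10,-2,-1.5,0],[0,10,-2,-1.5,0],[0,10,-2,-1.5,0],[0,10,-2,-1.5,0],[0,10,-2,-1.5,0],[0,10,-2,-1.5,0],[0,10,-2,-1.5,0]],
  ],
)

```text
t: 66.25
tcp_pos: [0.4088, -0.0156, 0.1708]
tool_rot: [0.696, 0.718, -0.001, -0.002]
force: [-0.2, 0.5, 0.0]
finger_gap: 0.001
gripper_force: 0.0
```

```bash
python3 v.py v4 pics/v3.npy pics/v4.npy; python3 d.py; python3 - <<'E'
from v import *
x=np.load('pics/v4.npy'); y=np.load('pics/v3.npy')
c=np.hstack([f(patch(x,k,15,27),16) for k in C]); cv2.imwrite('pics/v4b.png',c[:,:,::-1]); print(c.shape)
print([np.abs(patch(x,c)-patch(y,c)).mean().round(2) for c in C])
E
```

```text
pics/v3.npy [(np.float64(0.92), np.float64(0.0), np.float64(0.0)), (np.float64(0.94), np.float64(0.0), np.float64(0.0)), (np.float64(1.0), np.float64(0.0), np.float64(0.0))]
pics/v4.npy [(np.float64(0.59), np.float64(1.0), np.float64(0.0)), (np.float64(0.55), np.float64(0.0), np.float64(0.0)), (np.float64(1.0), np.float64(0.0), np.float64(0.0))]
t66.5 [ 0.4118 -0.0194  0.1708] h91.5 tilt0.01 q1 -0.32 q6 -0.34 F [ 0.3 -0.7  1.1] gap-0.004 gf0.0
(432, 720, 3)
[np.float32(6.79), np.float32(7.35), np.float32(0.19)]
```

View pics/v4b.png

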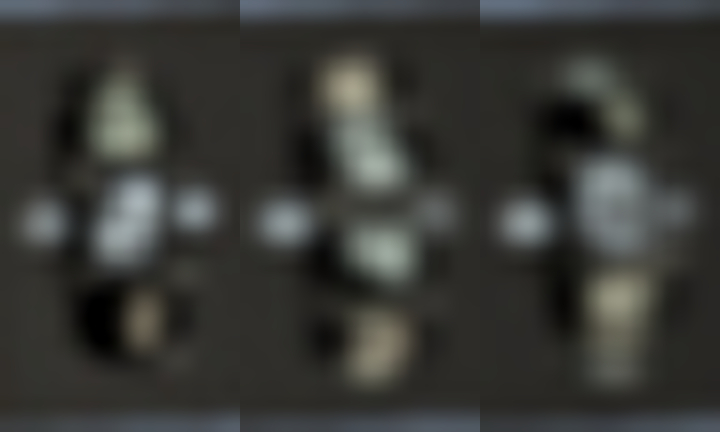

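The crop shows hundreds on a clear 2, centred, with the thin 1 in front of it, and units on 0. Tens sits about a third of a digit past the index, with its front digit at (380,250) in the crop. That reads as 4.33, since the fast returns lengthened the strokes.

To confirm which digit it is, I'll push tens back 2.33 digits and compare it with the hundreds "2" pattern.

drive_tool(
  motion=[
    [[0,-10,2.03,0,0],[0,-10,2.03,0,0],[0,-10,2.03,0,0],[0,-10,2.03,0,0],[0,-10,2.03,0,0],[0,-10,2.03,0,0],[0,-10,2.03,2,0],[0,-10,2.03,2.6,0],[0,-10,2.03,2.6,0],[0,-10,2.03,2.6,0]],
  ],
)

```text
t: 67.45
tcp_pos: [0.4797, -0.3175, 0.0925]
tool_rot: [0.698, 0.716, 0.0, -0.001]
force: [-0.9, -0.3, 0.6]
finger_gap: -0.002
gripper_force: 0.0
```

drive_tool(
  motion=[
    [[0,0,0,0.25,0],[0,0,0,0.4,0],[0,0,0,0.4,0],[0,0,0.12,0.4,0],[0,0,0.24,0.4,0],[0,0,0.36,0.4,0],[0,0,0.48,0.4,0],[0,0,0.6,0.4,0],[0,0,0.684,0.4,0],[0,0,0.684,0.4,0]],
  ],
)

```text
t: 68.45
tcp_pos: [0.5025, -0.3168, 0.0825]
tool_rot: [0.697, 0.717, 0.0, 0.002]
force: [-0.0, 0.5, 7.3]
finger_gap: 0.002
gripper_force: 3.5
```

drive_tool(
  motion=[
    [[0,0,0,-0.4,0],[0,0,-0.684,-0.4,0],[0,0,-0.684,-0.4,0],[0,0,-0.684,0,0],[0,0,-0.684,0,0],[0,0,-0.53,0,0],[0,0,-0.37,0,0],[0,0,-0.2,0,0],[0,0,0,0,0],[0,0,0,0,0]],
  ],
)

```text
t: 69.45
tcp_pos: [0.5038, -0.317, 0.0822]
tool_rot: [0.698, 0.717, 0.001, 0.003]
force: [2.2, 2.0, 10.6]
finger_gap: 0.002
gripper_force: 5.1
```

drive_tool(
  motion=[
    [[0,0,0,-0.4,0],[0,2,-0.8,-1.5,0],[0,5,-2,-3,0],[0,10,-2,-3,0],[0,10,-2,-3,0],[0,10,-2,-3,0],[0,10,-2,-3,0],[0,10,-2,-3,0],[0,10,-2,-3,0]],
  ],
)

```text
t: 70.35
tcp_pos: [0.4318, -0.015, 0.1712]
tool_rot: [0.696, 0.718, -0.0, -0.001]
force: [0.2, -0.4, -0.3]
finger_gap: 0.001
gripper_force: 0.0
```

```bash
cat > cmp.py <<'E'
import sys; from v import *
# match wheel sw of shot s against wheel rw of reference r, wheel centres refined on the 0-stop shot v3
def up(im,c): return cv2.resize(patch(im,c,13,27),None,fx=8,fy=8,interpolation=cv2.INTER_CUBIC).mean(2)
def m(s,sw,r,rw):
    a=up(np.load('pics/%s.npy'%s),C[sw]); b=up(np.load('pics/%s.npy'%r),C[rw])[36:-36,24:-24]
    q=cv2.matchTemplate(a.astype(np.float32),b.astype(np.float32),cv2.TM_CCOEFF_NORMED); i=np.unravel_index(q.argmax(),q.shape)
    return round(float(q.max()),3),'dv %.2f du %.2f px'%((i[0]-36)/8,(i[1]-24)/8)
if __name__=='__main__':
    for a in sys.argv[1:]: s,i,r,j=a.split(','); print(a,m(s,int(i),r,int(j)))
E
python3 v.py v5 pics/v5.npy; python3 cmp.py v3,1,v3,0 v3,2,v3,0 v5,1,v4,0 v5,1,v3,1 v5,1,top_t,0 2>/dev/null; python3 d.py
```

```text
pics/v5.npy [(np.float64(0.59), np.float64(1.0), np.float64(0.0)), (np.float64(0.64), np.float64(0.0), np.float64(0.0)), (np.float64(1.0), np.float64(0.0), np.float64(0.0))]
v3,1,v3,0 (0.953, 'dv 0.12 du 0.50 px')
v3,2,v3,0 (0.955, 'dv 0.12 du 0.38 px')
v5,1,v4,0 (0.939, 'dv -0.88 du 0.25 px')
v5,1,v3,1 (0.66, 'dv -4.50 du -0.25 px')
t70.5 [ 0.4338 -0.0189  0.1708] h91.5 tilt0.04 q1 -0.30 q6 -0.33 F [-0.5  0.1 -0.8] gap0.000 gf0.0
```

```bash
cat > cen.py <<'E'
import sys; from v import *
# vertical bright-extent centre of the top digit in each wheel's middle strip (px, relative to index line)
def cen(s,i):
    g=cv2.resize(patch(np.load('pics/%s.npy'%s),C[i],7,27),None,fx=8,fy=8,interpolation=cv2.INTER_CUBIC).max(1 if 0 else 2).max(1)
    y=(np.arange(len(g))+.5)/8-13.5; k=np.abs(y)<3.6; w=np.clip(g-80,0,None)*k; return round(float((w*y).sum()/w.sum()),2), g[::6].astype(int).tolist()
for a in sys.argv[1:]: s,i=a.split(','); print(a,*cen(s,int(i)))
E
python3 cen.py v3,0 v3,1 v3,2 v4,0 v5,0 v5,1
```

```text
v3,0 -0.9 [83, 72, 52, 52, 62, 74, 78, 73, 79, 82, 76, 66, 56, 76, 120, 141, 132, 119, 123, 124, 100, 77, 79, 97, 109, 117, 121, 114, 97, 82, 71, 64, 56, 52, 54, 70]
v3,1 -0.21 [85, 73, 51, 48, 52, 57, 62, 70, 81, 87, 83, 72, 63, 72, 97, 109, 110, 109, 114, 117, 105, 88, 85, 105, 123, 123, 114, 102, 95, 91, 86, 80, 63, 50, 53, 72]
v3,2 -0.93 [88, 75, 49, 44, 51, 68, 83, 83, 76, 83, 85, 72, 61, 73, 102, 115, 111, 102, 99, 99, 95, 80, 72, 89, 109, 115, 105, 91, 83, 80, 77, 77, 62, 48, 48, 66]
v4,0 0.05 [83, 72, 52, 51, 54, 60, 68, 82, 97, 107, 111, 120, 109, 81, 65, 96, 126, 134, 123, 126, 120, 99, 71, 52, 53, 70, 83, 86, 78, 60, 56, 54, 53, 52, 54, 70]
v5,0 0.05 [83, 72, 53, 50, 53, 60, 68, 82, 97, 106, 111, 120, 109, 80, 65, 96, 126, 134, 123, 126, 120, 99, 71, 52, 53, 70, 83, 86, 78, 60, 57, 54, 53, 52, 54, 70]
v5,1 -0.54 [85, 73, 51, 48, 50, 60, 80, 108, 132, 138, 125, 103, 78, 74, 95, 111, 117, 124, 128, 118, 101, 74, 62, 68, 79, 85, 82, 76, 69, 69, 79, 79, 64, 50, 53, 72]
```

Tens matches the hundreds "2" pattern (0.94), so the earlier digit was indeed 4. The centring estimates put tens at about 2.0 and hundreds about 0.14 of a digit past 2. I'll draw tens on two digits and nudge hundreds back 2.4 mm.

drive_tool(
  motion=[
    [[0,-10,2,0,0],[0,-10,2,0,0],[0,-10,2,0,0],[0,-10,2,0,0],[0,-10,2,0,0],[0,-10,2,0,0],[0,-10,2,2,0],[0,-10,2,2.6,0],[0,-10,2,2.6,0],[0,-10,2,2.6,0]],
  ],
)

```text
t: 71.55
tcp_pos: [0.5003, -0.3172, 0.0925]
tool_rot: [0.698, 0.716, -0.0, -0.001]
force: [0.3, 0.4, 0.7]
finger_gap: -0.002
gripper_force: 0.0
```

drive_tool(
  motion=[
    [[0,0,0,0.25,0],[0,0,0,0.4,0],[0,0,0,0.4,0],[0,0,-0.11,0.4,0],[0,0,-0.22,0.4,0],[0,0,-0.33,0.4,0],[0,0,-0.44,0.4,0],[0,0,-0.55,0.4,0],[0,0,-0.55,0.4,0],[0,0,-0.55,0.4,0]],
  ],
)

```text
t: 72.55
tcp_pos: [0.4852, -0.3174, 0.0829]
tool_rot: [0.697, 0.717, -0.0, 0.002]
force: [-0.9, -0.2, 6.0]
finger_gap: 0.001
gripper_force: 3.5
```

drive_tool(
  motion=[
    [[0,0,0,-0.4,0],[0,0,0.55,-0.4,0],[0,0,0.55,-0.4,0],[0,0,0.55,0,0],[0,0,0.55,0,0],[0,0,0.41,0,0],[0,0,0.27,0,0],[0,0,0.14,0,0],[0,0,0,0,0],[0,0,0,0,0]],
  ],
)

```text
t: 73.55
tcp_pos: [0.4845, -0.3173, 0.0827]
tool_rot: [0.698, 0.716, -0.0, 0.001]
force: [-0.7, 1.0, 13.5]
finger_gap: 0.002
gripper_force: 6.9
```

drive_tool(
  motion=[
    [[0,0,0,-0.4,0],[0,1.49,0.2,-0.4,0],[0,1.49,0.2,-0.4,0],[0,1.49,0.2,-0.4,0],[0,1.49,0.2,0,0],[0,1.49,0.2,0,0],[0,1.49,0.24,0,0],[0,1.49,0.28,0,0],[0,1.49,0.28,0,0]],
  ],
)

```text
t: 74.45
tcp_pos: [0.4927, -0.2729, 0.0828]
tool_rot: [0.698, 0.716, 0.0, 0.001]
force: [-1.2, 3.3, 17.5]
finger_gap: 0.003
gripper_force: 9.0
```

drive_tool(
  motion=[
    [[0,0,0,-0.4,0],[0,2,-0.8,-1.5,0],[0,5,-2,-3,0],[0,9,-2,-3,0],[0,9,-2,-3,0],[0,9,-2,-3,0],[0,9,-2,-3,0],[0,9,-2,-3,0],[0,9,-2,-3,0]],
  ],
)

```text
t: 75.35
tcp_pos: [0.4248, -0.0033, 0.1709]
tool_rot: [0.697, 0.717, -0.0, 0.0]
force: [0.8, -0.1, 0.4]
finger_gap: -0.001
gripper_force: 0.0
```

```bash
python3 v.py v6 pics/v6.npy; python3 cmp.py v6,0,v5,1 v6,0,v4,0; python3 cen.py v6,0 v6,1 v6,2; python3 - <<'E'
from v import *
x=np.load('pics/v6.npy'); c=np.hstack([f(patch(x,k,15,27),16) for k in C]); cv2.imwrite('pics/v6b.png',c[:,:,::-1])
E
python3 d.py
```

```text
pics/v6.npy [(np.float64(0.69), np.float64(1.0), np.float64(0.0)), (np.float64(0.71), np.float64(0.0), np.float64(0.0)), (np.float64(1.0), np.float64(0.0), np.float64(0.0))]
v6,0,v5,1 (0.976, 'dv 0.00 du -0.38 px')
v6,0,v4,0 (0.94, 'dv -0.88 du 0.00 px')
v6,0 -0.46 [83, 72, 52, 51, 54, 62, 75, 102, 130, 133, 110, 88, 66, 68, 95, 115, 122, 122, 125, 118, 108, 85, 63, 60, 72, 82, 82, 77, 66, 65, 77, 78, 65, 52, 54, 70]
v6,1 -0.63 [85, 73, 51, 51, 62, 80, 94, 103, 114, 133, 142, 125, 85, 70, 88, 114, 123, 107, 88, 72, 63, 73, 99, 113, 120, 123, 121, 103, 86, 81, 77, 63, 51, 48, 54, 72]
v6,2 -0.93 [88, 75, 49, 44, 51, 68, 83, 83, 75, 83, 85, 72, 60, 73, 102, 115, 111, 102, 99, 99, 95, 80, 72, 89, 109, 115, 105, 92, 84, 80, 77, 77, 62, 48, 48, 66]
t75.5 [ 0.4251 -0.0049  0.1706] h91.4 tilt0.01 q1 -0.28 q6 -0.30 F [-0.  -0.4  0.1] gap-0.001 gf0.0
```

View pics/v6b.png

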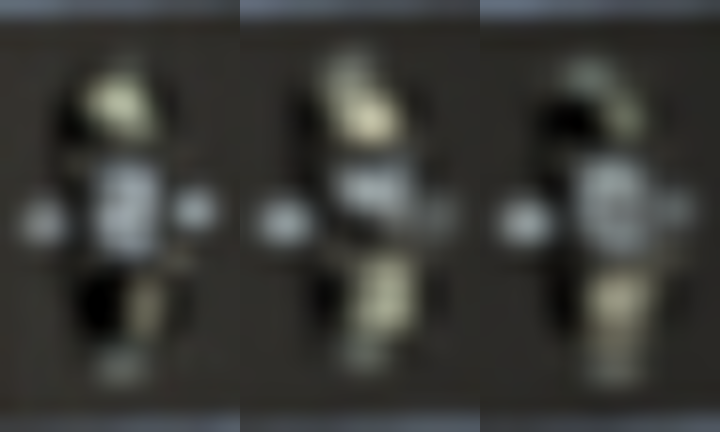

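The crop shows hundreds on 2 and units on 0, both centred between the marks. Tens is on 4: its neighbours 3 and 5 sit symmetrically at (385,297) and (365,115), and it matched "2" two digits earlier. The timer is at 240, so I'll press start.

```bash
python3 d.py "0.495 -0.4214 0.12 91.6"; python3 pad.py
```

```text
t75.5 [ 0.4251 -0.0049  0.1706] h91.4 tilt0.01 q1 -0.28 q6 -0.30 F [-0.  -0.4  0.1] gap-0.001 gf0.0
0.495 -0.4214 0.12 91.6 -> [-13.94   1.99   1.69] yaw -0.03
pad [[0.394, 0.101], [0.557, 0.056], [0.522, -0.067], [0.36, -0.021]] [0.4581 0.0174]
pad [[0.615, 0.107], [0.621, -0.09], [0.574, -0.091], [0.569, 0.105]] [0.5946 0.0079]
```

drive_tool(
  motion=[
    [[0,-13.94,2,0,0],[0,-13.94,2,0,0],[0,-13.94,2,0,0],[0,-13.94,2,0,0],[0,-13.94,2,0,0],[0,-13.94,2,0,0],[0,-13.94,2,0,0],[0,-13.94,2,0,0],[0,-13.94,2,1,0],[0,-13.94,2,1.69,0]],
  ],
)

```text
t: 76.6
tcp_pos: [0.495, -0.4261, 0.1189]
tool_rot: [0.7, 0.714, -0.001, 0.002]
force: [-0.7, 1.4, 0.3]
finger_gap: 0.0
gripper_force: 0.0
```

drive_tool(
  motion=[
    [[0,0,0,0,0],[0,0,0,0.4,0],[0,0,0,0.8,0],[0,0,0,1,0],[0,0,0,1.1,0],[0,0,0,1.1,0]],
  ],
)

```text
t: 77.2
tcp_pos: [0.4954, -0.4192, 0.0875]
tool_rot: [0.697, 0.717, 0.0, -0.001]
force: [-1.2, 1.5, 2.6]
finger_gap: 0.003
gripper_force: 1.1
```

drive_tool(
  motion=[
    [[0,0,0,0.1,0],[0,0,0,0.2,0],[0,0,0,0.28,0],[0,0,0,0.33,0],[0,0,0,0.33,0],[0,0,0,0.33,0]],
  ],
)

```text
t: 77.8
tcp_pos: [0.496, -0.4197, 0.0827]
tool_rot: [0.697, 0.717, -0.0, 0.001]
force: [-4.9, 6.5, 26.6]
finger_gap: 0.002
gripper_force: 13.3
```

At 26 N the tip stopped at z 0.0827, short of the 0.079 bottom, with some side force. I'll lift, recentre and press in small steps to see what it bears on.

drive_tool(
  motion=[
    [[0,0,0,-0.3,0],[0,-0.05,-0.04,-0.6,0],[0,-0.05,-0.04,-0.6,0],[0,-0.05,-0.04,-0.6,0]],
  ],
)

```text
t: 78.2
tcp_pos: [0.4945, -0.4217, 0.0952]
tool_rot: [0.698, 0.716, -0.0, 0.0]
force: [-1.0, 0.5, -1.0]
finger_gap: 0.003
gripper_force: 0.0
```

drive_tool(
  motion=[
    [[0,0,0,0.2,0],[0,0,0,0.23,0],[0,0,0,0.23,0],[0,0,0,0.23,0]],
  ],
)

```text
t: 78.6
tcp_pos: [0.4943, -0.4214, 0.0882]
tool_rot: [0.698, 0.716, -0.0, -0.0]
force: [-0.4, 0.3, 1.9]
finger_gap: 0.0
gripper_force: 0.9
```

drive_tool(
  motion=[
    [[0,0,0,0.05,0],[0,0,0,0.05,0],[0,0,0,0.05,0]],
  ],
)

```text
t: 78.9
tcp_pos: [0.4943, -0.4214, 0.0871]
tool_rot: [0.698, 0.716, -0.0, -0.0]
force: [-1.1, -0.1, 2.4]
finger_gap: -0.004
gripper_force: 1.2
```

drive_tool(
  motion=[
    [[0,0,0,0.05,0],[0,0,0,0.05,0],[0,0,0,0.05,0]],
  ],
)

```text
t: 79.2
tcp_pos: [0.4944, -0.4214, 0.0856]
tool_rot: [0.698, 0.716, -0.0, -0.0]
force: [-0.7, 0.1, 3.9]
finger_gap: -0.003
gripper_force: 1.7
```

drive_tool(
  motion=[
    [[0,0,0,0.05,0],[0,0,0,0.05,0],[0,0,0,0.05,0]],
  ],
)

```text
t: 79.5
tcp_pos: [0.4944, -0.4214, 0.0841]
tool_rot: [0.698, 0.716, -0.0, -0.0]
force: [-1.3, -0.3, 3.8]
finger_gap: -0.001
gripper_force: 2.1
```

drive_tool(
  motion=[
    [[0,0,0,0.05,0],[0,0,0,0.05,0],[0,0,0,0.05,0]],
  ],
)

```text
t: 79.8
tcp_pos: [0.4944, -0.4214, 0.0831]
tool_rot: [0.698, 0.716, -0.0, 0.0]
force: [-2.6, -0.2, 6.4]
finger_gap: 0.003
gripper_force: 3.6
```

The steps show the button's spring clearly: contact at 0.0885, rising to about 5 N at the bottom at 0.083, which is the full 6 mm of travel. The button was pressed fully. I'll retreat and check the final state.

drive_tool(
  motion=[
    [[0,0,0,-0.5,0],[0,0,0,-2,0],[0,3,-2,-3,0],[0,12,-2,-3,0],[0,12,-2,-3,0],[0,12,-2,-3,0],[0,12,-2,-3,0],[0,12,-2,-3,0],[0,12,-2,-3,0],[0,12,-2,-3,0]],
  ],
)

```text
t: 80.8
tcp_pos: [0.4225, -0.0589, 0.1727]
tool_rot: [0.697, 0.717, -0.0, -0.002]
force: [-0.1, -0.4, -0.5]
finger_gap: -0.003
gripper_force: 0.0
```

drive_tool(
  motion=[
    [[0,9,0,0,0],[0,9,0,0,0],[0,9,0,0,0],[0,9,0,0,0],[0,9,0,0,0],[0,9,0,0,0],[0,9,0,0,0],[0,9,0,0,0]],
  ],
)

```text
t: 81.6
tcp_pos: [0.4174, 0.207, 0.1725]
tool_rot: [0.697, 0.717, -0.0, 0.0]
force: [-0.2, 0.2, -0.3]
finger_gap: -0.002
gripper_force: 0.0
```

```bash
python3 v.py v7 pics/v7.npy; python3 cmp.py v7,0,v6,0 v7,1,v6,1 v7,2,v3,2; python3 pad.py; python3 d.py; python3 -c "
from h import *
a=snap('top'); b=snap('scene'); cv2.imwrite('pics/fin.png',np.hstack([cv2.resize(a,(400,300),interpolation=cv2.INTER_AREA),cv2.resize(b,(400,300),interpolation=cv2.INTER_AREA)])[:,:,::-1])"
```

```text
pics/v7.npy [(np.float64(0.69), np.float64(1.0), np.float64(0.0)), (np.float64(0.71), np.float64(0.0), np.float64(0.0)), (np.float64(1.0), np.float64(0.0), np.float64(0.0))]
v7,0,v6,0 (1.0, 'dv 0.00 du 0.00 px')
v7,1,v6,1 (1.0, 'dv 0.00 du 0.00 px')
v7,2,v3,2 (1.0, 'dv 0.00 du 0.00 px')
pad [[0.616, 0.107], [0.621, -0.09], [0.574, -0.091], [0.569, 0.105]] [0.5948 0.0078]
t81.8 [0.4179 0.2057 0.1725] h91.4 tilt0.02 q1 0.22 q6 0.19 F [ 0.6 -0.2  0.5] gap-0.003 gf0.0
```

View pics/fin.png

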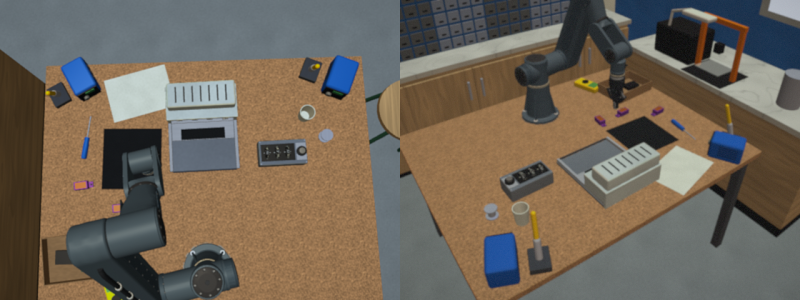

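The final picture shows the carrier home with its pad at (203,132), the mat empty, and the cup, reel and screwdriver where they were. The wheels have not moved since the 240 setting, and the arm is clear, so I'm handing in.

```bash
python3 -c "
from station import manip
print(manip.sign_off())"
```

```text
the job is handed in; nothing more can be done
None
```

Handed in at about 82 s: four modules in their bays, carrier home, wheels at 240 (tens digit partly inferred, digits hard to read), and start fully pressed, once before and once after I recentred on it; the carrier crept about 4 mm in from its front stop during loading.

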